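# Load the rotary lock-bar tester

## Task

Load the rotary bar tester. Take the brass master bar out of the cup in the guard's opening and stand it in the black parking cup; then stand every steel lock bar upright in the turntable, one to a cup and down to the cup's floor, turning the table by its wing handle from click to click to bring an empty cup into the opening each time. Finish with all the steel bars under the clear guard, an empty cup in the opening and the table resting in a click, and leave the coin slide, the key tag, the cylinder plug and the two loose wing knobs where they are.

Things in the scene. Friction and masses are not known exactly. Their poses are not given: they have to be found in the camera images.
- tester: rotary bar tester: fixed grey base 240 x 240 x 28 mm carrying a turntable 256 mm across, solid between its cups up to 95 mm above the counter; origin under its centre on the counter, z up; its own -x points from the turntable's axis to the loading opening
- guard (a point): fixed clear guard plate, this point on the turntable's axis at the plate's top, 202 mm above the counter; the plate is 5 mm thick, 65 to 145 mm from the axis, on two rear posts, and covers five of the six cup places; only the loading place (about 40 degrees to either side of it) is open above
- load (a point): the loading place, fixed: the inner floor of whichever cup stands in the guard's opening, 95 mm from the turntable's axis, 48 mm above the counter; z up
- turntable (a joint): turn of the turntable (rad), 0 at the start, positive anticlockwise from above; clicks into rest at every whole multiple of 60 degrees (1.047), where one of its six cups stands at the loading place; turns both ways, at most 12.6; passing a click takes about 0.4 N m; within 25 degrees of a click it pulls itself in when let go
- wing (a point): centre of the chrome wing handle on top of the turntable's central post, 242 mm above the counter; turns with the turntable; the wing is an upright blade 60 mm long (along this point's y), 14 mm thick (x) and 30 mm high, the centre at mid-height; free room round it above the guard
- cup0 (a point): cup 0 of the six grey eight-sided cups on the turntable (at the loading place at the start, holding the master bar): centre of its inner floor, 48 mm above the counter; inner width 35 mm across flats, 38 mm across corners, wall 4 mm, 55 mm deep (rim 103 mm above the counter); turns with the turntable
- cup1 (a point): cup 1 of the six grey eight-sided cups on the turntable: centre of its inner floor, 48 mm above the counter; inner width 35 mm across flats, 38 mm across corners, wall 4 mm, 55 mm deep (rim 103 mm above the counter); turns with the turntable
- cup2 (a point): cup 2 of the six grey eight-sided cups on the turntable: centre of its inner floor, 48 mm above the counter; inner width 35 mm across flats, 38 mm across corners, wall 4 mm, 55 mm deep (rim 103 mm above the counter); turns with the turntable
- cup3 (a point): cup 3 of the six grey eight-sided cups on the turntable: centre of its inner floor, 48 mm above the counter; inner width 35 mm across flats, 38 mm across corners, wall 4 mm, 55 mm deep (rim 103 mm above the counter); turns with the turntable
- cup4 (a point): cup 4 of the six grey eight-sided cups on the turntable: centre of its inner floor, 48 mm above the counter; inner width 35 mm across flats, 38 mm across corners, wall 4 mm, 55 mm deep (rim 103 mm above the counter); turns with the turntable
- cup5 (a point): cup 5 of the six grey eight-sided cups on the turntable: centre of its inner floor, 48 mm above the counter; inner width 35 mm across flats, 38 mm across corners, wall 4 mm, 55 mm deep (rim 103 mm above the counter); turns with the turntable
- park: fixed black parking cup for the master bar, on a 90 x 90 x 15 mm foot; origin under its centre on the counter
- park_in (a point): centre of the inner floor of the parking cup, 18 mm above the counter; same cup: inner width 35 mm across flats, 55 mm deep (rim 73 mm above the counter)
- master: the loose brass master bar, square 22 x 22 mm, 120 mm long, about 0.4 kg, both ends alike; origin at its centre, z along its length, x and y square to its long faces; starts upright in the cup at the loading place
- bar0: loose square stainless-steel lock bar, 22 x 22 x 140 mm, about 0.2 kg, both ends alike; origin at its centre, x along its length, y and z square to its four long faces; starts lying on the counter; None if absent
- bar1: loose square stainless-steel lock bar, 22 x 22 x 140 mm, about 0.2 kg, both ends alike; origin at its centre, x along its length, y and z square to its four long faces; starts lying on the counter; None if absent
- bar2: loose square stainless-steel lock bar, 22 x 22 x 140 mm, about 0.2 kg, both ends alike; origin at its centre, x along its length, y and z square to its four long faces; starts lying on the counter; None if absent
- bar3: loose square stainless-steel lock bar, 22 x 22 x 140 mm, about 0.2 kg, both ends alike; origin at its centre, x along its length, y and z square to its four long faces; starts lying on the counter; None if absent
- coin_slide: bystander: loose stainless coin slide mechanism, 105 x 60 x 26 mm, origin under its centre
- key_tag: bystander: loose green plastic locker key tag 62 x 36 x 6 mm with its key, origin under its centre
- plug: bystander: loose brass cylinder plug 34 mm across, 38 mm high, origin under its centre
- wing0: bystander: loose chrome wing knob 55 mm long, 29 mm high, origin under its centre
- wing1: bystander: another such wing knob
There are look-alikes about, which are no part of the job. Leave any blue look-alike of the bar2 alone. Of the things shaped like the master, the brass one is meant.

How it is judged:
By the outcome, as a careful person would: the job done as asked, in the order asked, and still so for the second after the job is handed in, with the robot touching nothing.
Of bar0, bar1, bar2, bar3 only 2 to 4 are there at a start; the rules pass over those that are not, and their reading is None.
At some moment in a run one of bar0, bar1, bar2, bar3 may be knocked a few centimetres aside while the robot is not near it.
Once in a run the grip may slacken for a moment while it holds something.
It also fails if it takes over 210 s, if anything falls off the work surface, if the arm or the gripper's body presses on something with over 40 N, if the wrist force passes 120 N, or if a joint passes its speed limit or range.

## Robot

A 7-joint arm with a two-finger parallel gripper is mounted at the origin on the work surface. World frame = base frame: x ahead of the robot, y to its left, z up, the work surface at z = 0. Lengths are in m, angles in rad, forces in N, time in s.
With the tool pointing down it reaches from about 0.4 to 0.875 m from the base axis. Payload 6.5 kg.
Tool frame: the origin (TCP) lies midway between the tips of the shut fingers; the grasp point (between the pads) lies 19 mm behind it (manip.grip_point_offset is the z of the grasp point in the tool frame, in m); z points along the fingers, y is the direction in which the jaws open and shut (so a half turn about z gives the same grasp; the last joint's range is limited). The gripper opens to 88 mm and grips with 3 to 60 N. Pads are 18 mm wide; open, the fingers measure 123 mm over their backs; the gripper's body (75 mm by 187 mm) begins 45 mm behind the grasp point.
Start: joints at [1.166, 0.536, -0.004, 1.538, 0.003, 1.067, -0.071], TCP at [0.216, -0.613, 0.239] pointing down, gripper open.
Joint ranges: [-2.7, 2.7], [-0.37, 2.16], [-1.27, 1.26], [0.24, 2.4], [-1.31, 4.45], [0.19, 1.91], [-2.76, 2.76]. Speed limits (rad/s): [2.39, 2.39, 3.14, 3.14, 3.14, 3.14, 3.14].

## Interface

Orientations are given as a rotation vector (axis times angle).
In Python, from plant import manip gives the robot as it stands.
- The arm moves only by the tool send_rows, never from a script. Its argument "targets" is a list of rows, each a list of 3 entries, a list of its own where there are three numbers: the turn, a rotation vector about the tool's x, y, z in degrees, then the shift along the tool's x, y, z in m, then the finger opening in m, from 0 to 0.0881. A call has 1 to 20 rows; each row is the pose to reach, as a shift and turn from the pose commanded when the call began, along the tool's axes at that moment; what a row does not reach only later rows make up. A row lasts 1/8 s, in which the tool goes at most 62.5 mm and 10.7 degrees, less where a joint would pass 70% of its speed; a pose out of reach is approached as far as the arm can. A call with a gripper value outside its range is refused whole. The fingers move at their own pace and stop on an object; "newtons" is the grip in N (left out, the last holds). Time passes only in rows, so rows that repeat a pose let the fingers close. It gives the time, the measured TCP pose, the force and the opening at its end, in the units of the state.
- manip.observe(): the state, without advancing time (a new reading comes with each control period).
- manip.read_camera(name): name is "scene" or "top" or "wrist"; returns a dict with "image" (420x560x3 uint8, red, green, blue), "camera_matrix" (3x3 intrinsics, pixels), "k1" (the pictures are not rectified: a ray, as slopes to the right and down, at radius r is drawn at 1 + k1 r^2 times it, then the intrinsics apply), "R" (3x3) and "t" (3): a world point X has camera coordinates R X + t. Camera axes: x right, y down, z forward; pixel columns grow to the right and rows downward; lengths in m; the calibration is good to about 2 mm. A picture is of the moment at which its call begins. There is no depth.
- manip.job_done(): hands the job in, once; it reports no verdict.
The state is a dict: "clock": time; "qpos": joint angles; "dq": joint speeds; "effort": joint torques, N m; "ee_pos": TCP position; "tool_rot": TCP orientation; "ft_force": force on the tool from outside, world axes, zero at the start; "ft_torque": the same for the moment, N m; "width": finger opening in m.
Only numpy, scipy, OpenCV 4.12 (cv2) and the standard library are available. Lean on these libraries where they do the work, as an engineer would, in place of code of your own. Each camera call takes 0.05 s, during which the arm holds its last target. There are 200 camera calls.

## Working session

There is one attempt and no reset: what is moved stays moved. The work goes in short steps, Python scripts to look and compute and a tool call to move; the robot and the scene stay as the last step left them, time stands still between calls to the robot, and variables do not carry over. Pictures are saved under pics/ and viewed, about 12 in all and at most 16, crops included, and the job is handed in when it is done.

Besides the shell and the picture viewer there is one more tool, called as name([rows], argument=value, ...), one row to a line, values as JSON. send_rows: Moves the arm, as the interface text tells. Its arguments: {"type":"object","properties":{"targets":{"type":"array","items":{"type":"array"}},"newtons":{"type":"number"}},"required":["targets"]}

```bash
ls; mkdir -p pics; cat > h.py <<'E'
import numpy as np, cv2
from scipy.spatial.transform import Rotation as Ro
from plant import manip
def cam(n,save=None):
    c=manip.read_camera(n)
    if save: cv2.imwrite('pics/'+save,c['image'][:,:,::-1])
    return c
def proj(c,X):
    p=(np.array(c['R'])@np.atleast_2d(X).T).T+np.array(c['t'])
    s=p[:,:2]/p[:,2:]; r2=(s**2).sum(1,keepdims=True); s=s*(1+c['k1']*r2)
    K=np.array(c['camera_matrix']); return s@K[:2,:2].T+K[:2,2]
def unproj(c,px,z):
    K=np.array(c['camera_matrix']); px=np.atleast_2d(np.array(px,float)).reshape(-1,1,2)
    d=(px[:,0]-K[:2,2])/np.array([K[0,0],K[1,1]]); s=d.copy()
    for _ in range(20): s=d/(1+c['k1']*(s**2).sum(1,keepdims=True))
    R=np.array(c['R']);o=-R.T@np.array(c['t']); w=np.c_[s,np.ones(len(s))]@R
    return o+w*((z-o[2])/w[:,2])[:,None]
E
python3 - <<'E'
from h import *
import pickle
for n in ('top','scene'):
    c=cam(n,n+'0.png'); pickle.dump(c,open(n+'0.pkl','wb')); print(n,-np.array(c['R']).T@c['t'],c['k1'],c['camera_matrix'])
c=cam('wrist','wrist0.png');print(-np.array(c['R']).T@c['t'])
s=manip.observe();print(s, manip.grip_point_offset)
E
```

```text
pics
top [ 0.25261071 -0.02305705  1.48804758] -0.015545795532942457 [[507.22509668   0.         267.24171951]
 [  0.         507.22509668 202.62696576]
 [  0.           0.           1.        ]]
scene [-0.02200203  0.25898894  0.88807226] -0.017064547051754544 [[424.09567414   0.         279.5480238 ]
 [  0.         424.09567414 204.56626027]
 [  0.           0.           1.        ]]
[ 0.27828028 -0.58990673  0.38327854]
{'clock': 0.15, 'qpos': array([ 1.16579019,  0.53698922, -0.004438  ,  1.53857986,  0.0026114 ,
        1.06732121, -0.07118388]), 'dq': array([-3.54496647e-04, -2.12125510e-03,  9.54935448e-04, -1.96491205e-03,
       -3.14635801e-04, -6.23500931e-05,  7.16832867e-04]), 'effort': array([ 1.69855786e-03, -5.71328759e+01,  9.91903916e-01, -2.51826006e+01,
       -5.61706501e-02,  1.51925453e-02,  8.84936549e-05]), 'ee_pos': array([ 0.21587675, -0.61262894,  0.23806812]), 'tool_rot': array([-3.09536502e+00, -5.29585685e-01,  5.07001133e-04]), 'ft_force': array([-0.2978687 ,  0.30243202, -0.06430837]), 'ft_torque': array([ 0.02841459, -0.00763875,  0.01523323]), 'width': 0.0878559532711067} -0.0187
```

View pics/top0.png

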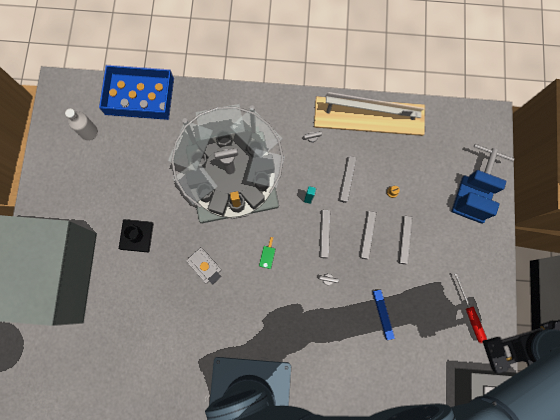

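View pics/scene0.png

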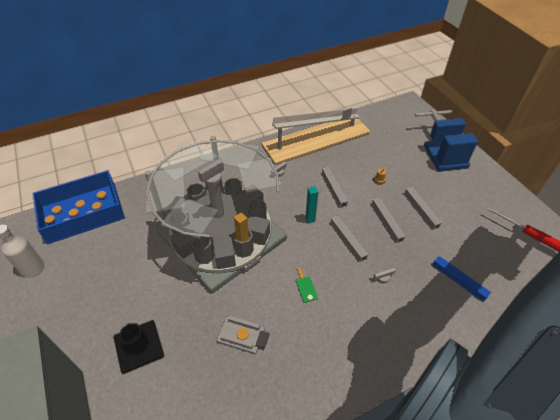

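The top image shows four steel bars at about (325,233), (368,235), (405,239) and (347,179). The blue bar at (383,314) is a look-alike. The brass master is in the cup at (235,200). The teal upright piece at (310,194) is a look-alike of it. The parking cup is at (136,235).

```bash
python3 - <<'E'
import pickle
from h import *
c=pickle.load(open('top0.pkl','rb')); im=c['image']
g=im.astype(int)
for n,(u,v) in enumerate([(325,233),(368,235),(405,239),(347,179)]):
    r=g[v-35:v+35,u-17:u+17]; mn=r.min(2); m=((mn>150)&(r.max(2)-mn<30)).astype(np.uint8)
    nn,l,st,ce=cv2.connectedComponentsWithStats(m); k=1+np.argmax(st[1:,4]); ys,xs=np.where(l==k)
    P=unproj(c,np.c_[xs+u-17,ys+v-35],0.022)[:,:2]
    (cx,cy),(w,h),a=cv2.minAreaRect(P.astype(np.float32)); 
    d=np.linalg.eigh(np.cov(P.T))[1][:,1]; print(n,P.mean(0).round(4),(round(cx,4),round(cy,4)),round(w,3),round(h,3),'yaw',np.degrees(np.arctan2(d[1],d[0])).round(1),st[k,4])
a=cv2.resize(im[90:270,100:300,::-1],None,fx=4,fy=4,interpolation=cv2.INTER_CUBIC)[:600]
cv2.imwrite('pics/crop_top.png',cv2.resize(im[95:245,110:310,::-1],(800,600),interpolation=cv2.INTER_CUBIC))
E
```

```text
0 [ 0.4828 -0.1818] (0.4833, -0.1817) 0.137 0.02 yaw -178.7 327
1 [ 0.4877 -0.3077] (0.4884, -0.3079) 0.02 0.138 yaw 173.0 327
2 [ 0.4817 -0.4176] (0.4827, -0.4182) 0.021 0.138 yaw 176.1 321
3 [ 0.6524 -0.2403] (0.6534, -0.2408) 0.02 0.137 yaw 171.7 295
```

View pics/crop_top.png

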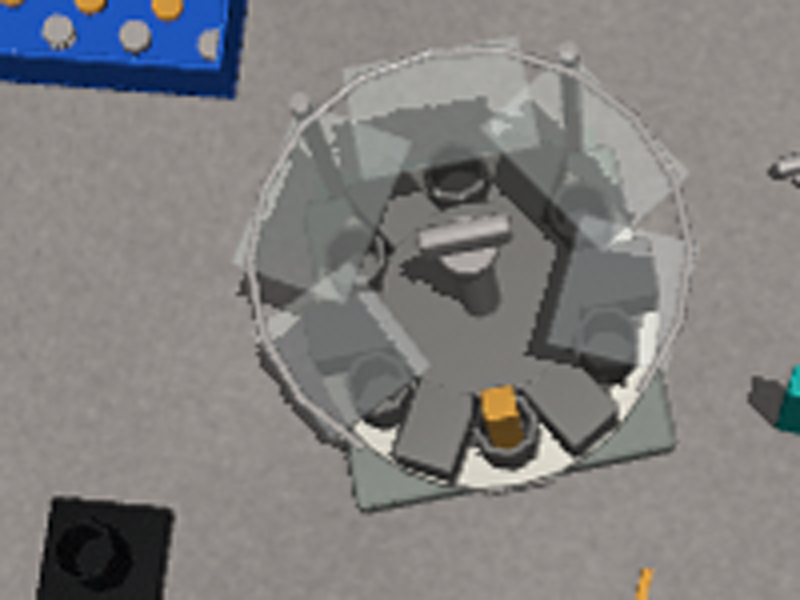

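```bash
python3 - <<'E'
import pickle
from h import *
from scipy.optimize import least_squares
c=pickle.load(open('top0.pkl','rb')); s=pickle.load(open('scene0.pkl','rb'))
P=lambda u,v:[(u+.5)/4-.5+110,(v+.5)/4-.5+95]
print('wing top',unproj(c,P(466,232),.257)[0]); L=unproj(c,[P(360,510),P(676,444)],.028); print('base corners',L, np.linalg.norm(L[0]-L[1]))
d=L[0]-L[1]; print('yaw',np.degrees(np.arctan2(-d[0],d[1])))
w=unproj(c,[P(418,243),P(511,219)],.257);d=w[0]-w[1];print('wing yaw',np.degrees(np.arctan2(-d[0],d[1])),np.linalg.norm(d))
# bright part of master top
print('master',unproj(c,P(498,402),.168)[0])
yaw=np.radians(12)
for z,r in((.202,.145),(.197,.145)):
  pass
# fit tester (x,y,yaw)
def f(p):
  x,y,a=p; e=np.array([np.cos(a),np.sin(a)]);n=np.array([-e[1],e[0]]);o=np.array([x,y])
  X=np.array([[*o,.257],[*(o-.12*e+.12*n),.028],[*(o-.12*e-.12*n),.028],[*(o-.095*e),.168]])
  return (proj(c,X)-np.array([P(466,232),P(360,510),P(676,444),P(498,402)])).ravel()
q=least_squares(f,[.65,.1,.2]);print(q.x,np.degrees(q.x[2]),f(q.x).round(2))
x,y,a=q.x; print('load',x-.095*np.cos(a),y-.095*np.sin(a))
# park: dark foot corners in top image
g=c['image'].max(2)[210:260,110:160]; m=(g<45).astype(np.uint8); n,l,st,ce=cv2.connectedComponentsWithStats(m);k=1+np.argmax(st[1:,4]);ys,xs=np.where(l==k)
r=cv2.minAreaRect(np.c_[xs+110,ys+210].astype(np.float32)); b=unproj(c,cv2.boxPoints(r),.015);print('park foot',b.round(3),b.mean(0),np.linalg.norm(b[0]-b[1]),np.linalg.norm(b[1]-b[2]))
cs=np.array([unproj(c,P(93,553),.073)[0],unproj(c,P(93,553),.05)[0]]);print('park rim',cs)
print(proj(s,[[x-.095*np.cos(a),y-.095*np.sin(a),.168],[x,y,.257],[*b.mean(0)[:2],.073]]))
E
```

```text
wing top [0.63131171 0.10546586 0.257     ]
base corners [[ 0.48508703  0.18653866  0.028     ]
 [ 0.5521013  -0.03962608  0.028     ]] 0.23588430536253563
yaw 16.50494268272596
wing yaw 19.638455333826073 0.060721454365169014
master [0.54259982 0.08236425 0.168     ]
[0.63311312 0.10707584 0.28353861] 16.24556577594894 [-0.57 -0.73 -0.77  0.2   0.69  0.26  0.67  0.31]
load 0.5419063258261717 0.08049914591744756
park foot [[0.389 0.416 0.015]
 [0.478 0.42  0.015]
 [0.476 0.327 0.015]
 [0.388 0.324 0.015]] [0.43288099 0.37163587 0.015     ] 0.08848008942062018 0.09283986224778575
park rim [[0.43267913 0.36426532 0.073     ]
 [0.43560594 0.3705608  0.05      ]]
[[239.57329813 215.90968295]
 [209.07189642 163.89105728]
 [129.49420019 331.73607909]]
```

```bash
cat >> h.py <<'E'
T=np.array([.6331,.1071]); YAW=np.radians(16.2); E_=np.array([np.cos(YAW),np.sin(YAW)]); N_=np.array([-E_[1],E_[0]])
LOAD=T-.095*E_
def ori(z,y):  # tool rotation from z axis and approx y axis
    z=np.array(z,float);z/=np.linalg.norm(z); y=np.array(y,float); y-=z*(y@z); y/=np.linalg.norm(y)
    return np.c_[np.cross(y,z),y,z]
def cur():
    s=manip.observe(); return np.array(s['ee_pos']),Ro.from_rotvec(s['tool_rot']).as_matrix()
def rel(p,R,p0=None,R0=None):
    if p0 is None: p0,R0=cur()
    print('turn',np.degrees(Ro.from_matrix(R0.T@R).as_rotvec()).round(1).tolist(),'shift',(R0.T@(np.array(p)-p0)).round(4).tolist())
def down(az): a=np.radians(az); return ori([0,0,-1],[np.cos(a),np.sin(a),0])
E
python3 - <<'E'
from h import *
p0,R0=cur();print(R0.round(3))
rel([.30,-.45,.30],R0)
rel([*LOAD,.30],down(-73.8))
E
```

```text
[[ 0.943  0.332 -0.001]
 [ 0.332 -0.943  0.001]
 [-0.    -0.001 -1.   ]]
turn [0.0, 0.0, 0.0] shift [0.1334, -0.1255, -0.0618]
turn [-0.1, 0.0, 3.2] shift [0.5379, -0.5455, -0.0613]
```

send_rows([
  [[0,0,0],[0.1334,-0.1255,-0.0618],0.05],
  [[0,0,0],[0.1334,-0.1255,-0.0618],0.05],
  [[0,0,0],[0.1334,-0.1255,-0.0618],0.05],
  [[0,0,3.2],[0.538,-0.5455,-0.0613],0.05],
  [[0,0,3.2],[0.538,-0.5455,-0.0613],0.05],
  [[0,0,3.2],[0.538,-0.5455,-0.0613],0.05],
  [[0,0,3.2],[0.538,-0.5455,-0.0613],0.05],
  [[0,0,3.2],[0.538,-0.5455,-0.0613],0.05],
  [[0,0,3.2],[0.538,-0.5455,-0.0613],0.05],
  [[0,0,3.2],[0.538,-0.5455,-0.0613],0.05],
  [[0,0,3.2],[0.538,-0.5455,-0.0613],0.05],
  [[0,0,3.2],[0.538,-0.5455,-0.0613],0.05],
  [[0,0,3.2],[0.538,-0.5455,-0.0613],0.05],
  [[0,0,3.2],[0.538,-0.5455,-0.0613],0.05],
])

```text
clock: 1.9
ee_pos: [0.5421, 0.0825, 0.2996]
tool_rot: [-3.108, -0.449, 0.001]
ft_force: [-0.3, -0.3, 0.1]
width: 0.0501
```

```bash
python3 - <<'E'
from h import *
import pickle
c=cam('wrist','w1.png'); pickle.dump(c,open('w1.pkl','wb'))
s=manip.observe(); print(s['clock'],s['ee_pos'],s['tool_rot'],s['qpos'].round(3),s['width'])
R=np.array(c['R']); print('cam pos in tool', cur()[1].T@(-R.T@c['t']-cur()[0]))
print(proj(c,[[*LOAD,.168],[*T,.257]]))
E
```

```text
1.95 [0.54181776 0.08036514 0.29955705] [ 3.10979559e+00  4.44900350e-01 -1.67566259e-03] [ 0.114  0.333 -0.432  1.723  0.153  1.12  -1.651] 0.04999572045250167
cam pos in tool [ 0.06713734 -0.00291083 -0.14542526]
[[280.98446363 201.42085363]
 [283.6670324   61.70343643]]
```

View pics/w1.png

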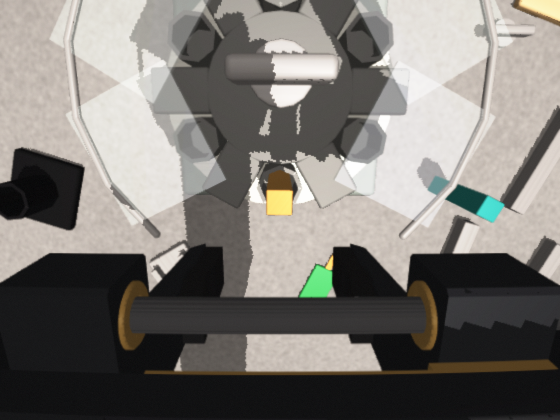

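The wrist view shows the brass top at (280,203), against (281,201) predicted, so the tester fit holds. The wing is level at (283,68). Next I grip the master.

send_rows([
  [[0,0,0],[0,0,0.06],0.05],
  [[0,0,0],[0,0,0.11],0.05],
  [[0,0,0],[0,0,0.14],0.05],
  [[0,0,0],[0,0,0.153],0.05],
  [[0,0,0],[0,0,0.153],0.05],
  [[0,0,0],[0,0,0.153],0.01],
  [[0,0,0],[0,0,0.153],0.01],
  [[0,0,0],[0,0,0.153],0.01],
  [[0,0,0],[0,0,0.153],0.01],
  [[0,0,0],[0,0,0.13],0.01],
  [[0,0,0],[0,0,0.1],0.01],
  [[0,0,0],[0,0,0.065],0.01],
  [[0,0,0],[0,0,0.035],0.01],
  [[0,0,0],[0,0,0.035],0.01],
], newtons=45)

```text
clock: 3.7
ee_pos: [0.543, 0.0805, 0.2663]
tool_rot: [3.11, 0.443, 0.005]
ft_force: [0.6, -1.1, -4.9]
width: 0.0215
```

```bash
python3 - <<'E'
from h import *
s=manip.observe(); print(s['clock'],s['ee_pos'],s['tool_rot'],s['ft_force'],s['width'])
p0,R0=cur(); print((R0@[0,1,0]).round(3))
rel([.433,.371,.262],R0); rel([.433,.371,.118],R0)
E
```

```text
3.7 [0.54303904 0.08047458 0.26632146] [3.11011082 0.44281036 0.00518902] [ 0.57304591 -1.11673776 -4.93291601] 0.021525386123869263
[ 0.279 -0.96   0.001]
turn [0.0, 0.0, 0.0] shift [-0.0246, -0.3097, 0.0041]
turn [0.0, 0.0, 0.0] shift [-0.0251, -0.3098, 0.1481]
```

send_rows([
  [[0,0,0],[-0.05,0,0],0.01],
  [[0,0,0],[-0.1,0,0],0.01],
  [[0,0,0],[-0.1,-0.05,0],0.01],
  [[0,0,0],[-0.1,-0.1,0],0.01],
  [[0,0,0],[-0.085,-0.15,0],0.01],
  [[0,0,0],[-0.065,-0.2,0],0.01],
  [[0,0,0],[-0.045,-0.25,0],0.01],
  [[0,0,0],[-0.03,-0.295,0.004],0.01],
  [[0,0,0],[-0.0248,-0.3098,0.03],0.01],
  [[0,0,0],[-0.0248,-0.3098,0.05],0.01],
  [[0,0,0],[-0.0248,-0.3098,0.05],0.01],
  [[0,0,0],[-0.0248,-0.3098,0.05],0.01],
])

```text
clock: 5.2
ee_pos: [0.4318, 0.3705, 0.2147]
tool_rot: [3.11, 0.443, -0.001]
ft_force: [-0.3, 0.9, -3.6]
width: 0.0216
```

```bash
python3 - <<'E'
from h import *
import pickle
s=manip.observe(); print(s['clock'],s['ee_pos'],s['qpos'].round(3),s['ft_force'],s['width'])
c=cam('wrist'); i=c['image'][:,:,::-1]
d=cam('top'); j=cv2.resize(d['image'][200:280,90:190,::-1],(525,420),interpolation=cv2.INTER_CUBIC)
cv2.imwrite('pics/w2.png',cv2.resize(np.hstack([i,j]),(800,310)))
p0,R0=cur(); rel([.433,.371,.118],R0)
E
```

```text
5.2 [0.43175618 0.37046907 0.21474355] [-0.362  0.489 -0.566  1.755  0.306  0.988 -2.334] [-0.33610278  0.93427901 -3.58891606] 0.021584565764659447
turn [0.0, 0.0, 0.0] shift [0.0007, 0.0001, 0.0976]
```

View pics/w2.png

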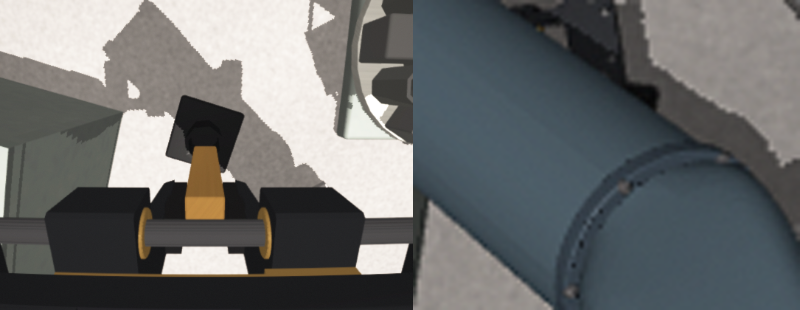

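send_rows([
  [[0,0,0],[0.0007,0,0.03],0.01],
  [[0,0,0],[0.0007,0,0.045],0.01],
  [[0,0,0],[0.0007,0,0.06],0.01],
  [[0,0,0],[0.0007,0,0.06],0.01],
])

```text
clock: 5.8
ee_pos: [0.4321, 0.3707, 0.1542]
tool_rot: [3.11, 0.443, -0.002]
ft_force: [-0.6, -0.5, -4.3]
width: 0.0216
```

send_rows([
  [[0,0,0],[0,0,0.02],0.01],
  [[0,0,0],[0,0,0.036],0.01],
  [[0,0,0],[0,0,0.036],0.01],
  [[0,0,0],[0,0,0.036],0.05],
  [[0,0,0],[0,0,0.036],0.05],
  [[0,0,0],[0,0,0.036],0.05],
  [[0,0,0],[0,0,0.0],0.05],
  [[0,0,0],[0,0,-0.06],0.05],
  [[0,0,0],[0,0,-0.12],0.05],
  [[0,0,0],[0,0,-0.12],0.05],
])

```text
clock: 7.05
ee_pos: [0.4343, 0.3734, 0.2802]
tool_rot: [-3.105, -0.442, -0.013]
ft_force: [0.1, -0.3, -0.0]
width: 0.05
```

```bash
python3 - <<'E'
from h import *
s=manip.observe(); print(s['clock'],s['ee_pos'],s['ft_force'],s['width'])
c=cam('wrist','w3.png'); print(proj(c,[[.433,.371,.138],[.433,.371,.073]]))
m=cv2.inRange(cv2.cvtColor(c['image'],cv2.COLOR_RGB2HSV),(12,130,60),(30,255,255)); n,l,st,ce=cv2.connectedComponentsWithStats(m); print([(st[i].tolist(),ce[i].round(0)) for i in range(1,n) if st[i,4]>150])
E
```

```text
7.05 [0.43428115 0.37339573 0.28019164] [ 0.10146085 -0.34085419 -0.02755374] 0.049954542023373086
[[281.46239663 201.31148451]
 [281.01623183 187.15406971]]
[([268, 171, 26, 45, 1046], array([281., 194.])), ([118, 281, 31, 69, 1057], array([129., 315.])), ([407, 281, 31, 69, 1058], array([425., 315.])), ([144, 360, 414, 15, 2079], array([414., 369.]))]
```

The master stands in the parking cup: its brass top is at (281,205) in the wrist picture, against (281,201) predicted. Next I fit the arm kinematics, because the bars need a 90° tool tilt.

```bash
cat > fit.py <<'E'
from h import *
import itertools,pickle,os
from scipy.optimize import least_squares
s=manip.observe()
D=[([1.16579019,0.53698922,-0.004438,1.53857986,0.0026114,1.06732121,-0.07118388],[0.21587675,-0.61262894,0.23806812],[-3.09536502,-5.29585685e-01,5.07e-04]),
([.114,.333,-.432,1.723,.153,1.12,-1.651],[0.54181776,0.08036514,0.29955705],[3.10979559,.4449,-.001676]),
([-.362,.489,-.566,1.755,.306,.988,-2.334],[.43176,.37047,.21474],[3.11,.443,-.001])]
if os.path.exists('data.pkl'): D=pickle.load(open('data.pkl','rb'))
D.append((list(s['qpos']),list(s['ee_pos']),list(s['tool_rot']))); pickle.dump(D,open('data.pkl','wb'))
def fk(q,sg,v):
    s1,s2,s3,s5,s7=sg; d1,a1,L1,L2,L3,b1,b3,b5,o1,o7,a3,a5=v
    R=Ro.from_euler('z',s1*q[0]+o1); p=R.apply([a1,b1,d1])
    R=R*Ro.from_euler('y',s2*q[1])*Ro.from_euler('z',s3*q[2]); p=p+R.apply([a3,b3,L1])
    R=R*Ro.from_euler('y',s2*q[3])*Ro.from_euler('z',s5*q[4]); p=p+R.apply([a5,b5,L2])
    R=R*Ro.from_euler('y',s2*q[5])*Ro.from_euler('z',s7*q[6]+o7); p=p+R.apply([0,0,L3])
    return p,R
def res(v,sg,reg=.002):
    r=[]
    for q,p,w in D:
        P,R=fk(q,sg,v); r+=list(P-p)+list(.3*(R.inv()*Ro.from_rotvec(w)).as_rotvec())
    return np.r_[r,reg*np.array(v)]
if __name__=='__main__':
    best=[]
    for sg in itertools.product([1,-1],repeat=5):
        if sg[1]<0: continue
        for o1 in(0,np.pi):
            for o7 in (0,np.pi/2,-np.pi/2,np.pi):
                f=least_squares(res,[.35,0,.4,.4,.25,0,0,0,o1,o7,0,0],args=(sg,),max_nfev=60); best.append((f.cost,sg,f.x))
    best.sort(key=lambda t:t[0])
    for b in best[:4]: print(b[0],b[1],b[2].round(4).tolist(),np.abs(res(b[2],b[1],0)).max())
    pickle.dump(best[0],open('kin.pkl','wb'))
E
python3 fit.py
```

```text
6.087234324719587e-06 (-1, 1, -1, -1, -1) [0.1768, -0.0011, 0.5067, 0.4503, 0.1548, -0.0226, -0.0186, -0.0026, -0.0019, 1.5687, -0.0028, 0.0034] 0.00022519428836193165
6.087234324746933e-06 (-1, 1, -1, -1, -1) [0.1768, -0.0011, 0.5067, 0.4503, 0.1548, -0.0226, -0.0186, -0.0026, -0.0019, 1.5687, -0.0028, 0.0034] 0.00022519430778514978
6.087234324768793e-06 (-1, 1, -1, -1, -1) [0.1768, -0.0011, 0.5067, 0.4503, 0.1548, -0.0226, -0.0186, -0.0026, -0.0019, 1.5687, -0.0028, 0.0034] 0.0002251943191708758
6.087234324773702e-06 (-1, 1, -1, -1, -1) [0.1768, -0.0011, 0.5067, 0.4503, 0.1548, -0.0226, -0.0186, -0.0026, -0.0019, 1.5687, -0.0028, 0.0034] 0.0002251943207026633
```

```bash
python3 - <<'E'
from h import *
t=np.radians(30)
rel([.50,-.18,.28],ori([-np.sin(t),0,-np.cos(t)],[.02,-1,0]))
E
```

```text
turn [4.4, -30.0, 14.9] shift [-0.0899, 0.5486, -0.0041]
```

send_rows([
  [[0,0,0],[-0.01,0.06,-0.003],0.05],
  [[0,0,0],[-0.02,0.12,-0.003],0.05],
  [[0,0,4],[-0.03,0.18,-0.004],0.05],
  [[0,0,9],[-0.04,0.24,-0.004],0.05],
  [[0,0,15],[-0.05,0.3,-0.004],0.05],
  [[4.4,-30,14.9],[-0.09,0.5486,-0.004],0.05],
  [[4.4,-30,14.9],[-0.09,0.5486,-0.004],0.05],
  [[4.4,-30,14.9],[-0.09,0.5486,-0.004],0.05],
  [[4.4,-30,14.9],[-0.09,0.5486,-0.004],0.05],
  [[4.4,-30,14.9],[-0.09,0.5486,-0.004],0.05],
  [[4.4,-30,14.9],[-0.09,0.5486,-0.004],0.05],
  [[4.4,-30,14.9],[-0.09,0.5486,-0.004],0.05],
])

```text
clock: 8.6
ee_pos: [0.4991, -0.179, 0.2788]
tool_rot: [-3.03, -0.03, 0.82]
ft_force: [0.1, -0.6, -0.2]
width: 0.05
```

```bash
python3 fit.py; cat > ik.py <<'E'
from fit import *
C,SG,V=pickle.load(open('kin.pkl','rb'))
lo=np.array([-2.7,-.37,-1.27,.24,-1.31,.19,-2.76])+.02; hi=np.array([2.7,2.16,1.26,2.4,4.45,1.91,2.76])-.02
def ik(p,R,q0=None,n=12):
    R=Ro.from_matrix(R); best=None; rng=np.random.default_rng(0)
    def f(q,):
        P,Q=fk(q,SG,V); return np.r_[P-p,.3*(Q.inv()*R).as_rotvec(),0 if q0 is None else .002*np.linalg.norm(q-q0)]
    st=[q0] if q0 is not None else []
    for k in range(n+len(st)):
        s=st[k] if k<len(st) else lo+(hi-lo)*rng.random(7)
        r=least_squares(f,np.clip(s,lo+.001,hi-.001),bounds=(lo,hi),max_nfev=200)
        if best is None or r.cost<best.cost: best=r
    e=f(best.x); return best.x,np.linalg.norm(e[:3]),np.degrees(np.linalg.norm(e[3:6])/.3)
E
python3 - <<'E'
from ik import *
q0=np.array(manip.observe()['qpos']);print(q0.round(3))
BAR=[(.4833,-.1817,1.3),(.4884,-.3079,-7),(.4827,-.4182,-3.9),(.6534,-.2408,-8.3)]
for t in (20,30,40,45):
  for i,(x,y,a) in enumerate(BAR):
    a=np.radians(a);d=np.array([np.cos(a),np.sin(a),0]); n=np.array([-d[1],d[0],0]);tt=np.radians(t)
    R=ori(-np.sin(tt)*d-np.array([0,0,np.cos(tt)]),-n); g=np.array([x,y,.013])+.05*d; q,e,w=ik(g+.0187*R[:,2],R,q0,2); print('pick',t,i,round(e,4),round(w,1),q.round(2))
for t in (45,55,60,70,80,90):
    d=np.r_[E_,0];n=np.r_[N_,0];tt=np.radians(t)
    R=ori(np.sin(tt)*d-np.array([0,0,np.cos(tt)]),-n); q,e,w=ik(np.r_[LOAD,.17]+.0187*R[:,2],R,q0,2); print('place',t,round(e,4),round(w,1),q.round(2))
E
```

```text
6.367156195319028e-06 (-1, 1, -1, -1, -1) [0.3464, 0.0001, 0.504, 0.4448, 0.3279, -0.0243, -0.0199, -0.0007, -0.0, 1.5706, 0.0003, -0.002] 0.00022492886454128326
6.367156195319043e-06 (-1, 1, -1, -1, -1) [0.3464, 0.0001, 0.504, 0.4448, 0.3279, -0.0243, -0.0199, -0.0007, -0.0, 1.5706, 0.0003, -0.002] 0.0002249288645617018
6.367156195319173e-06 (-1, 1, -1, -1, -1) [0.3464, 0.0001, 0.504, 0.4448, 0.3279, -0.0243, -0.0199, -0.0007, -0.0, 1.5706, 0.0003, -0.002] 0.0002249288641915457
6.3671561953484035e-06 (-1, 1, -1, -1, -1) [0.3464, 0.0001, 0.504, 0.4448, 0.3279, -0.0243, -0.0199, -0.0007, -0.0, 1.5706, 0.0003, -0.002] 0.0002249288671739797
[ 0.375  0.625 -0.28   1.416  0.217  1.653 -1.49 ]
pick 20 0 0.0 0.0 [ 0.37  0.92 -0.25  1.59  0.32  1.03 -1.58]
pick 20 1 0.0 0.0 [ 0.53  0.98 -0.2   1.41  0.29  1.12 -1.48]
pick 20 2 0.0 0.0 [ 0.64  1.05 -0.19  1.25  0.34  1.19 -1.3 ]
pick 20 3 0.0 0.0 [ 0.35  1.2  -0.21  0.92  0.23  1.39 -1.56]
pick 30 0 0.0 0.0 [ 0.34  1.01 -0.24  1.44  0.3   1.25 -1.57]
pick 30 1 0.0 0.0 [ 0.49  1.08 -0.18  1.25  0.29  1.35 -1.47]
pick 30 2 0.0 0.0 [ 0.58  1.15 
[... 280 characters left out ...]
ick 40 3 0.0077 2.1 [ 0.19  1.48  0.29  0.45 -0.18  1.89 -1.39]
pick 45 0 0.0 0.0 [ 0.28  1.16 -0.2   1.21  0.29  1.58 -1.55]
pick 45 1 0.0 0.0 [ 0.44  1.25 -0.15  0.99  0.29  1.69 -1.45]
pick 45 2 0.0 0.0 [ 0.51  1.33 -0.1   0.8   0.37  1.76 -1.26]
pick 45 3 0.0193 5.3 [ 0.18  1.47  0.29  0.49 -0.17  1.89 -1.39]
place 45 0.0266 10.9 [ 0.93  0.71 -1.25  2.23  1.66  0.41 -2.74]
place 55 0.04 17.5 [ 1.01  0.76 -1.25  2.23  1.81  0.3  -2.74]
place 60 0.0463 20.8 [ 1.06  0.82 -1.25  2.22  1.9   0.25 -2.74]
place 70 0.0652 10.9 [ 1.32  2.05 -1.25  2.38  3.3   0.81 -2.74]
place 80 0.0465 5.3 [ 0.98  1.52 -1.04  2.38  3.59  1.1   2.74]
place 90 0.0246 3.6 [ 0.96  1.64 -0.94  2.38  3.85  1.28  2.74]
```

```bash
cat > scan.py <<'E'
from ik import *
q0=np.array(manip.observe()['qpos'])
def place(t,az,g,sgn=1,n=3):
    a=np.radians(az);d=np.array([np.cos(a),np.sin(a),0]); nn=np.array([-d[1],d[0],0]);tt=np.radians(t)
    R=ori(np.sin(tt)*d-np.array([0,0,np.cos(tt)]),-sgn*nn); return ik(np.array(g)+.0187*R[:,2],R,q0,n)
E
time python3 - <<'E'
from scan import *
for t in (25,35,45):
  for az in (16,-14,-44,46):
   for s in (1,-1):
    q,e,w=place(t,az,[*LOAD,.185],s); print('load',t,az,s,round(e,4),round(w,1),q.round(2) if e<.01 else '')
for t in (40,50):
  for x,y in ((.6,-.15),(.7,-.15),(.7,-.3),(.75,-.1)):
    q,e,w=place(t,np.degrees(np.arctan2(y,x)),[x,y,.125],1); print('stand',t,x,y,round(e,4),round(w,1),q.round(2) if e<.01 else '')
E
```

```text
load 25 16 1 0.0 0.0 [ 0.06  0.33 -0.32  2.19  0.37  0.21 -1.85]
load 25 16 -1 0.0691 18.2 
load 25 -14 1 0.0001 0.0 [-0.52  0.33  0.18  2.19  0.62  0.32 -2.74]
load 25 -14 -1 0.0 0.0 [ 0.34  0.47 -0.85  2.14  1.19  0.65 -0.04]
load 25 -44 1 0.0 0.0 [-1.11  0.53  0.83  2.1   0.02  0.48 -2.74]
load 25 -44 -1 0.0 0.0 [ 0.15  0.52 -0.76  2.03  1.06  0.92 -0.48]
load 25 46 1 0.0 0.0 [ 0.64  0.51 -0.87  2.09  0.29  0.37 -1.11]
load 25 46 -1 0.0133 4.7 
load 35 16 1 0.0089 3.3 [ 0.51  0.41 -0.8   2.24  1.36  0.21 -2.74]
load 35 16 -1 0.0599 18.0 
load 35 -14 1 0.0124 4.6 
load 35 -14 -1 0.0 0.0 [ 0.21  0.43 -0.75  2.25  1.57  0.65 -0.47]
load 35 -44 1 0.0 0.0 [-1.35  0.71  1.08  2.16 -0.11  0.37 -2.71]
load 35 -44 -1 0.0 0.0 [ 0.02  0.53 -0.71  2.09  1.25  1.   -0.72]
load 35 46 1 0.0 0.0 [ 0.87  0.63 -1.08  2.17  0.58  0.21 -1.29]
load 35 46 -1 0.0 0.0 [ 0.14  0.38 -0.16  2.2  -1.27  0.38 -2.74]
load 45 16 1 0.0255 10.1 
load 45 16 -1 0.0519 19.2 
load 45 -14 1 0.03 11.2 
load 45 -14 -1 0.0 0.0 [ 0.17  0.49 -0.78  2.34  1.9   0.85 -0.82]
load 45 -44 1 0.0 0.0 [-1.51  0.95  1.22  2.21 -0.37  0.29 -2.59]
load 45 -44 -1 0.0 0.0 [-0.09  0.58 -0.67  2.13  1.41  1.15 -0.93]
load 45 46 1 0.0052 1.9 [ 0.8   0.57 -0.85  2.21 -1.29  0.21  0.61]
load 45 46 -1 0.0052 1.9 [ 0.8   0.57 -0.85  2.21 -1.29  0.21 -2.53]
stand 40 0.6 -0.15 0.0255 10.8 
stand 40 0.7 -0.15 0.0155 6.9 
stand 40 0.7 -0.3 0.0105 4.7 
stand 40 0.75 -0.1 0.0111 5.0 
stand 50 0.6 -0.15 0.0389 17.2 
stand 50 0.7 -0.15 0.0285 13.1 
stand 50 0.7 -0.3 0.0236 10.9 
stand 50 0.75 -0.1 0.0241 11.1 
real	0m7.072s
user	0m7.599s
sys	0m0.140s
```

```bash
cat >> scan.py <<'E'
def Rpick(t,az,sgn):
    a=np.radians(az);d=np.array([np.cos(a),np.sin(a),0]);n=np.array([-d[1],d[0],0]);tt=np.radians(t)
    return ori(-np.sin(tt)*d-np.array([0,0,np.cos(tt)]),-sgn*n)
def Rplace(t,az,sgn):
    a=np.radians(az);d=np.array([np.cos(a),np.sin(a),0]); n=np.array([-d[1],d[0],0]);tt=np.radians(t)
    return ori(np.sin(tt)*d-np.array([0,0,np.cos(tt)]),-sgn*n)
def step(q,p,R):
    R=Ro.from_matrix(R)
    f=lambda x:np.r_[fk(x,SG,V)[0]-p,.3*(fk(x,SG,V)[1].inv()*R).as_rotvec(),.003*(x-q)]
    r=least_squares(f,np.clip(q,lo+1e-3,hi-1e-3),bounds=(lo,hi)); e=f(r.x); return r.x,np.linalg.norm(e[:3])+np.linalg.norm(e[3:6])
def path(q,wps,n=12):
    p,R=fk(q,SG,V); R=R.as_matrix(); worst=[]
    for P,RR in wps:
        rv=(Ro.from_matrix(R).inv()*Ro.from_matrix(RR)).as_rotvec(); w=0
        for k in range(1,n+1):
            q,e=step(q,p+(np.array(P)-p)*k/n,(Ro.from_matrix(R)*Ro.from_rotvec(rv*k/n)).as_matrix()); w=max(w,e)
        worst.append(round(float(w),3)); p,R=np.array(P),RR
    return q,worst
E
time python3 - <<'E'
from scan import *
b=(.4833,-.1817,1.3)
d=np.array([np.cos(np.radians(b[2])),np.sin(np.radians(b[2])),0])
for sg in (-1,1):
 for t in (38,45):
  RP=Rpick(90-t,b[2],sg); g=np.array([b[0],b[1],.013])+.05*d; tp=g+.0187*RP[:,2]
  q,e,w=ik(tp,RP,q0 if sg==1 else q0+[0,0,0,0,0,0,np.pi],0)
  for az in (16,-5,-25,-45):
    RL=Rplace(t,az,sg); o=.0187*RL[:,2]
    qq,ws=path(q,[(tp+[-.0,0,.2],RP),(np.array([.42,-.05,.27]),RL),(np.r_[LOAD,.24]+o,RL),(np.r_[LOAD,.195]+o,RL)])
    print(sg,t,az,round(e,3),q.round(2),ws,qq.round(2))
E
```

```text
-1 38 16 0.0 [ 0.26  1.24 -0.19  1.1   0.28  1.72  1.61] [0.001, 0.044, 0.039, 0.055] [-0.67  0.28  0.54  2.27 -1.16  0.21  2.74]
-1 38 -5 0.0 [ 0.26  1.24 -0.19  1.1   0.28  1.72  1.61] [0.001, 0.051, 0.046, 0.0] [ 0.54  0.55 -1.1   2.3   1.77  0.75 -0.4 ]
-1 38 -25 0.0 [ 0.26  1.24 -0.19  1.1   0.28  1.72  1.61] [0.001, 0.038, 0.03, 0.0] [ 0.34  0.58 -1.04  2.21  1.56  1.01 -0.62]
-1 38 -45 0.0 [ 0.26  1.24 -0.19  1.1   0.28  1.72  1.61] [0.001, 0.002, 0.0, 0.0] [-0.    0.53 -0.71  2.09  1.28  1.06 -0.77]
-1 45 16 0.0 [ 0.28  1.16 -0.2   1.21  0.29  1.58  1.6 ] [0.0, 0.086, 0.08, 0.098] [-0.69  0.25  0.55  2.27 -1.16  0.21  2.74]
-1 45 -5 0.0 [ 0.28  1.16 -0.2   1.21  0.29  1.58  1.6 ] [0.0, 0.088, 0.139, 0.0] [ 0.56  0.64 -1.18  2.36  2.    0.94 -0.58]
-1 45 -25 0.0 [ 0.28  1.16 -0.2   1.21  0.29  1.58  1.6 ] [0.0, 0.071, 0.063, 0.0] [ 0.31  0.65 -1.07  2.26  1.72  1.17 -0.78]
-1 45 -45 0.0 [ 0.28  1.16 -0.2   1.21  0.29  1.58  1.6 ] [0.0, 0.019, 0.008, 0.0] [ 0.14  0.7  -0.99  2.11  1.48  1.37 -0.92]
1 38 16 0.0 [ 0.26  1.24 -0.19  1.1   0.28  1.72 -1.53] [0.001, 0.029, 0.027, 0.
[... 287 characters left out ...]
5  0.26  0.21 -2.74]
1 38 -45 0.0 [ 0.26  1.24 -0.19  1.1   0.28  1.72 -1.53] [0.001, 0.115, 0.106, 0.0] [-1.41  0.76  1.14  2.16 -0.12  0.37 -2.74]
1 45 16 0.0 [ 0.28  1.16 -0.2   1.21  0.29  1.58 -1.55] [0.0, 0.06, 0.064, 0.091] [-0.48  0.24  0.36  2.27 -1.29  0.21 -0.2 ]
1 45 -5 0.0 [ 0.28  1.16 -0.2   1.21  0.29  1.58 -1.55] [0.0, 0.088, 0.139, 0.097] [-0.96  0.28  0.64  2.26  0.74  0.21 -2.74]
1 45 -25 0.0 [ 0.28  1.16 -0.2   1.21  0.29  1.58 -1.55] [0.0, 0.072, 0.175, 0.053] [-1.45  0.67  1.13  2.24  0.17  0.21 -2.74]
1 45 -45 0.0 [ 0.28  1.16 -0.2   1.21  0.29  1.58 -1.55] [0.0, 0.076, 0.232, 0.266] [ 1.04 -0.2  -1.25  2.35  0.34  0.32 -2.74]
real	0m28.122s
user	0m28.583s
sys	0m0.140s
```

```bash
cat >> scan.py <<'E'
def pickpose(b,p,s=.047,z=.009,sgn=-1):
    d=np.array([np.cos(np.radians(b[2])),np.sin(np.radians(b[2])),0]); return np.array([b[0],b[1],z])+s*d,Rpick(p,b[2],sgn),d
def placetcp(low,R,RP,tp,b,d): # tcp so that low end centre is at 'low'
    v=RP.T@(np.array([b[0],b[1],.011])-.07*d-tp); return np.array(low)-R@v
E
time python3 - <<'E'
from scan import *
for b in [(.4833,-.1817,1.3),(.4884,-.3079,-7),(.4827,-.4182,-3.9),(.53,-.24,-8.3)]:
 for p in (50,):
  tp,RP,d=pickpose(b,p); q,e,w=ik(tp,RP,q0+[0,0,0,0,0,0,np.pi],0); t=90-p
  for az1,az in ((-60,-45),(-60,-30),(-75,-20)):
    R1=Rplace(t,az1,-1);R2=Rplace(t,az,-1)
    a=placetcp([*(LOAD-.09*E_),.12],R2,RP,tp,b,d)
    u=placetcp([*LOAD,.12],R2,RP,tp,b,d);l=placetcp([*LOAD,.07],R2,RP,tp,b,d)
    qq,ws=path(q,[(tp+[0,0,.2],RP),([.42,-.1,.27],R1),(a,R2),(u,R2),(l,R2)])
    print(b[1],p,az1,az,round(e,3),q.round(2),ws,qq.round(2),l.round(3))
E
```

```text
-0.1817 50 -60 -45 0.0 [ 0.26  1.22 -0.19  1.1   0.28  1.71  1.61] [0.001, 0.0, 0.0, 0.0, 0.0] [-0.83  0.43  0.25  2.15  1.    0.71 -0.64] [0.543 0.079 0.187]
-0.1817 50 -60 -30 0.0 [ 0.26  1.22 -0.19  1.1   0.28  1.71  1.61] [0.001, 0.0, 0.0, 0.0, 0.0] [-0.08  0.41 -0.58  2.22  1.43  0.84 -0.71] [0.544 0.08  0.187]
-0.1817 50 -75 -20 0.0 [ 0.26  1.22 -0.19  1.1   0.28  1.71  1.61] [0.001, 0.0, 0.017, 0.011, 0.0] [ 0.38  0.56 -1.08  2.27  1.64  0.98 -0.62] [0.544 0.08  0.187]
-0.3079 50 -60 -45 0.0 [ 0.41  1.32 -0.14  0.85  0.29  1.84  1.72] [0.03, 0.001, 0.0, 0.0, 0.0] [-0.89  0.43  0.33  2.15  0.97  0.68 -0.62] [0.543 0.079 0.187]
-0.3079 50 -60 -30 0.0 [ 0.41  1.32 -0.14  0.85  0.29  1.84  1.72] [0.03, 0.001, 0.0, 0.0, 0.0] [-0.08  0.41 -0.58  2.22  1.43  0.84 -0.71] [0.544 0.08  0.187]
-0.3079 50 -75 -20 0.0 [ 0.41  1.32 -0.14  0.85  0.29  1.84  1.72] [0.03, 0.0, 0.017, 0.011, 0.0] [ 0.38  0.56 -1.08  2.27  1.64  0.98 -0.62] [0.544 0.08  0.187]
-0.4182 50 -60 -45 0.0 [0.43 1.42 0.13 0.64 0.21 1.89 1.98] [0.037, 0.001, 0.0, 0.0, 0.0] [-0.89  0.43  0.33  2.15  0.97  0.68 -0.62] [0.543 0.079 0.187]
-0.4182 50 -60 -30 0.0 [0.43 1.42 0.13 0.64 0.21 1.89 1.98] [0.037, 0.001, 0.0, 0.0, 0.0] [-0.08  0.41 -0.58  2.22  1.43  0.84 -0.71] [0.544 0.08  0.187]
-0.4182 50 -75 -20 0.0 [0.43 1.42 0.13 0.64 0.21 1.89 1.98] [0.037, 0.0, 0.017, 0.011, 0.0] [ 0.38  0.56 -1.08  2.27  1.64  0.98 -0.62] [0.544 0.08  0.187]
-0.24 50 -60 -45 0.0 [ 0.32  1.36 -0.1   0.77  0.19  1.89  1.65] [0.05, 0.002, 0.0, 0.0, 0.0] [-0.86  0.43  0.29  2.15  0.98  0.7  -0.63] [0.543 0.079 0.187]
-0.24 50 -60 -30 0.0 [ 0.32  1.36 -0.1   0.77  0.19  1.89  1.65] [0.05, 0.002, 0.0, 0.0, 0.0] [-0.08  0.41 -0.58  2.22  1.43  0.84 -0.71] [0.544 0.08  0.187]
-0.24 50 -75 -20 0.0 [ 0.32  1.36 -0.1   0.77  0.19  1.89  1.65] [0.05, 0.004, 0.017, 0.011, 0.0] [ 0.38  0.56 -1.08  2.27  1.64  0.98 -0.62] [0.544 0.08  0.187]
real	0m24.626s
user	0m24.951s
sys	0m0.176s
```

```bash
cat >> scan.py <<'E'
BAR=[(.4833,-.1817,1.3),(.4884,-.3079,-7),(.4827,-.4182,-3.9),(.6534,-.2408,-8.3)]
def barmeas(c,b,z=.022,thr=150,win=.1):
    im=c['image'].astype(int); mn=im.min(2); m=((mn>thr)&(im.max(2)-mn<30)).astype(np.uint8)
    uv=proj(c,[[b[0],b[1],z]])[0]; n,l,st,ce=cv2.connectedComponentsWithStats(m); out=[]
    for k in range(1,n):
        if st[k,4]<100: continue
        ys,xs=np.where(l==k); P=unproj(c,np.c_[xs,ys],z)[:,:2]; r=cv2.minAreaRect(P.astype(np.float32)); L,W=max(r[1]),min(r[1])
        if .12<L<.16 and .012<W<.03:
            dd=np.linalg.eigh(np.cov(P.T))[1][:,1]; dd*=np.sign(dd[0]); out.append((round(r[0][0],4),round(r[0][1],4),round(float(np.degrees(np.arctan2(dd[1],dd[0]))),1),round(L,3),round(W,3)))
    return out
E
python3 - <<'E'
from scan import *
print(barmeas(cam('top'),BAR[0]))
p0,R0=cur(); b=BAR[0]; tp,RP,d=pickpose(b,50); print(tp)
rel(tp-.11*RP[:,2],RP); rel(tp-.11*RP[:,2],RP,p0,R0@Ro.from_euler('z',-90,degrees=True).as_matrix())
E
```

```text
[(0.4965, -0.1799, -4.3, 0.123, 0.019)]
[ 0.5302879 -0.1806337  0.009    ]
turn [30.9, -0.8, -177.3] shift [0.2, 0.0031, 0.1141]
turn [15.9, 15.1, -89.0] shift [-0.0031, 0.2, 0.1141]
```

```bash
python3 - <<'E'
from scan import *
c=pickle.load(open('top0.pkl','rb'))
m=cv2.inRange(cv2.cvtColor(c['image'],cv2.COLOR_RGB2HSV),(80,100,40),(95,255,255)); ys,xs=np.where(m[170:215,295:325]); print(xs.min()+295,xs.max()+295,ys.min()+170,ys.max()+170)
for px,z in (((307,202),.0),((312,188),.12),((393,191),.02),((312,136),.02),((328,279),.02),((268,252),0),((204,266),.02)): print(px,unproj(c,px,z)[0].round(3))
b=(.4833,-.1817,1.3)
for p in (30,40):
  t=90-p; tp,RP,d=pickpose(b,p,z=.011); q,e,w=ik(tp,RP,q0+[0,0,0,0,0,0,np.pi],0)
  for az1,az in ((-60,-45),(-60,-30)):
    R1=Rplace(t,az1,-1);R2=Rplace(t,az,-1)
    a=placetcp([*(LOAD-.09*E_),.12],R2,RP,tp,b,d);u=placetcp([*LOAD,.12],R2,RP,tp,b,d);l=placetcp([*LOAD,.07],R2,RP,tp,b,d)
    qq,ws=path(q,[(tp+[0,0,.15],RP),([.42,-.1,.27],R1),(a,R2),(u,R2),(l,R2)]); print(p,az,ws,qq.round(2))
E
```

```text
304 315 186 202
(307, 202) [ 0.576 -0.124  0.   ]
(312, 188) [ 0.59  -0.127  0.12 ]
(393, 191) [ 0.625 -0.376  0.02 ]
(312, 136) [ 0.777 -0.125  0.02 ]
(328, 279) [ 0.351 -0.197  0.02 ]
(268, 252) [ 0.417 -0.019  0.   ]
(204, 266) [0.36  0.162 0.02 ]
30 -45 [0.0, 0.013, 0.011, 0.0, 0.0] [ 0.04  0.91 -1.06  2.14  1.67  1.78 -1.13]
30 -30 [0.0, 0.013, 0.044, 0.038, 0.0] [ 0.15  0.89 -1.11  2.31  1.88  1.7  -1.04]
40 -45 [0.0, 0.001, 0.0, 0.0, 0.0] [-0.09  0.62 -0.77  2.13  1.45  1.32 -1.01]
40 -30 [0.0, 0.001, 0.023, 0.016, 0.0] [ 0.21  0.71 -1.09  2.27  1.72  1.38 -0.92]
```

```bash
python3 - <<'E'
from scan import *
b=BAR[0]; R=down(-90+b[2]); d=np.array([np.cos(np.radians(b[2])),np.sin(np.radians(b[2])),0])
g=np.array([b[0],b[1],0])-.062*d; print(g)
rel([g[0],g[1],.10],R); rel([g[0],g[1],.012],R)
E
```

```text
[ 0.42131596 -0.18310661  0.        ]
turn [-0.5, 30.2, -0.2] shift [0.0228, 0.0039, 0.1939]
turn [-0.5, 30.2, -0.2] shift [0.0672, 0.0045, 0.2699]
```

send_rows([
  [[-0.5,30.2,-0.2],[0.0228,0.0039,0.1939],0.05],
  [[-0.5,30.2,-0.2],[0.0228,0.0039,0.1939],0.05],
  [[-0.5,30.2,-0.2],[0.0228,0.0039,0.1939],0.05],
  [[-0.5,30.2,-0.2],[0.0228,0.0039,0.1939],0.05],
  [[-0.5,30.2,-0.2],[0.0228,0.0039,0.1939],0.05],
  [[-0.5,30.2,-0.2],[0.0228,0.0039,0.1939],0.05],
])

```text
clock: 9.4
ee_pos: [0.4229, -0.1844, 0.101]
tool_rot: [3.14, 0.034, 0.001]
ft_force: [1.5, 0.3, -0.3]
width: 0.0498
```

```bash
python3 - <<'E'
from scan import *
c=cam('wrist','w4.png'); b=BAR[0]
print(barmeas(c,b), barmeas(c,b,thr=120)); print(cur()[0])
d=np.array([np.cos(np.radians(b[2])),np.sin(np.radians(b[2])),0])
print(proj(c,[np.array([b[0],b[1],.022])+k*d for k in (-.07,.07)]))
R=down(-90+b[2]);g=np.array([b[0],b[1],0])-.062*d;rel([g[0],g[1],.012],R)
E
```

```text
[] []
[ 0.42381409 -0.18466301  0.10127401]
[[277.02610688 231.79167291]
 [276.73395656   6.57220185]]
turn [0.1, -0.1, -0.0] shift [-0.0027, -0.0018, 0.0893]
```

View pics/w4.png

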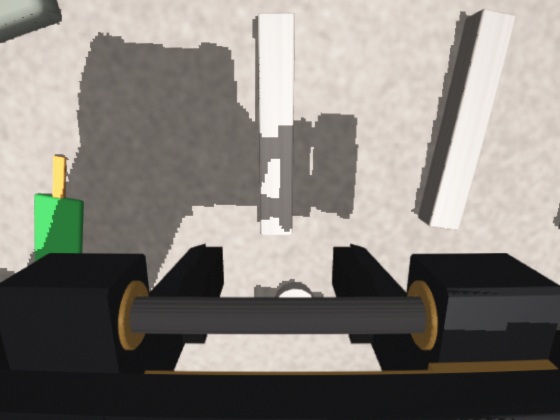

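Bar 0's near end is at (277,233), as predicted, and centred between the fingers. I'll try lifting it with a light grip at its end, so it hinges on the counter and swings upright.

send_rows([
  [[0,0,0],[-0.0027,-0.0018,0.05],0.05],
  [[0,0,0],[-0.0027,-0.0018,0.0893],0.05],
  [[0,0,0],[-0.0027,-0.0018,0.0893],0.05],
  [[0,0,0],[-0.0027,-0.0018,0.0893],0.01],
  [[0,0,0],[-0.0027,-0.0018,0.0893],0.01],
  [[0,0,0],[-0.0027,-0.0018,0.0893],0.01],
  [[0,0,0],[-0.0027,-0.0018,0.0893],0.01],
  [[0,0,0],[-0.0007,-0.0018,0.067],0.01],
  [[0,0,0],[0.0052,-0.0018,0.045],0.01],
  [[0,0,0],[0.0147,-0.0018,0.0243],0.01],
  [[0,0,0],[0.0277,-0.0018,0.0057],0.01],
  [[0,0,0],[0.0437,-0.0018,-0.0103],0.01],
  [[0,0,0],[0.0437,-0.0018,-0.0103],0.01],
], newtons=5)

```text
clock: 11.08
ee_pos: [0.4661, -0.1824, 0.1116]
tool_rot: [3.139, 0.033, 0.003]
ft_force: [-2.5, 0.4, 3.3]
width: 0.0221
```

```bash
python3 - <<'E'
from scan import *
s=manip.observe();print(s['clock'],s['ee_pos'],s['ft_force'],s['width'])
a=cam('wrist')['image'][:,:,::-1];b=cam('scene')['image'][150:360,300:560,::-1]
cv2.imwrite('pics/w5.png',np.hstack([cv2.resize(a,(400,300)),cv2.resize(b,(372,300))]))
E
```

```text
11.075 [ 0.46612312 -0.18241223  0.11156377] [-2.49630587  0.40077885  3.33083646] 0.02213489158060453
```

View pics/w5.png

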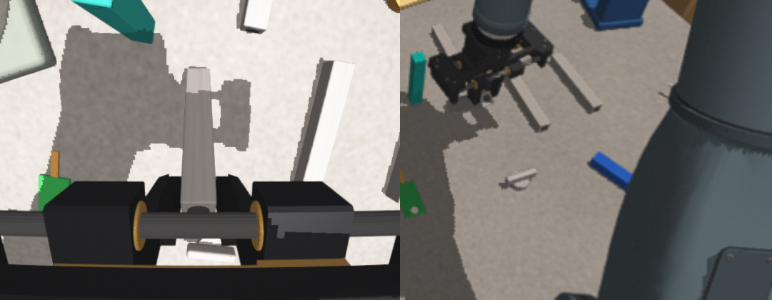

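The bar is hinging: it stands at about 45–50°, with its lower end on the counter at (197,75) in the left panel. I continue the arc.

send_rows([
  [[0,0,0],[0.01,0,-0.01],0.01],
  [[0,0,0],[0.019,0,-0.017],0.01],
  [[0,0,0],[0.029,0,-0.022],0.01],
  [[0,0,0],[0.039,0,-0.026],0.01],
  [[0,0,0],[0.05,0,-0.029],0.01],
  [[0,0,0],[0.061,0,-0.031],0.01],
  [[0,0,0],[0.073,0,-0.032],0.01],
  [[0,0,0],[0.083,0,-0.032],0.01],
  [[0,0,0],[0.083,0,-0.032],0.01],
])

```text
clock: 12.3
ee_pos: [0.5487, -0.1801, 0.142]
tool_rot: [3.141, 0.033, -0.001]
ft_force: [0.3, 0.5, -1.0]
width: 0.0222
```

```bash
python3 - <<'E'
from scan import *
s=manip.observe();print(s['clock'],s['ee_pos'],s['ft_force'],s['width'])
a=cam('wrist','w6r.png')['image'][:,:,::-1];b=cam('scene')['image'][130:270,290:460,::-1]
cv2.imwrite('pics/w6.png',np.hstack([cv2.resize(a,(400,300)),cv2.resize(b,(364,300))]))
E
```

```text
12.3 [ 0.54871096 -0.18011538  0.14203255] [ 0.32096172  0.53652366 -1.04028163] 0.022176433024908414
```

View pics/w6.png

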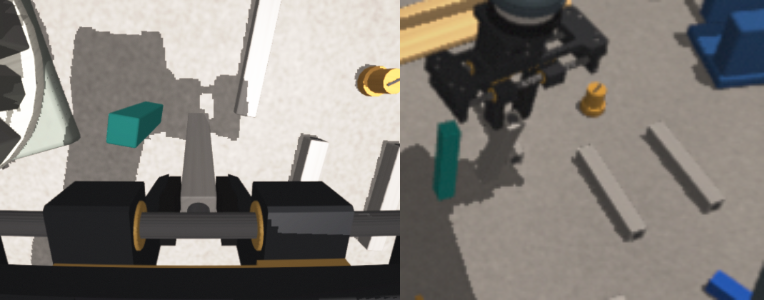

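```bash
python3 - <<'E'
from scan import *
c=cam('wrist'); im=c['image']; 
for z in (0,.01,.02): print(z,unproj(c,[276,160],z)[0].round(4))
p=cur()[0]; print(p); print(proj(c,[[p[0]+.011,p[1],p[2]-.12],[p[0]+.011,p[1],p[2]+.01]]))
E
```

```text
0 [ 0.5793 -0.1774  0.    ]
0.01 [ 0.5805 -0.1775  0.01  ]
0.02 [ 0.5817 -0.1775  0.02  ]
[ 0.54746024 -0.18045797  0.14195378]
[[279.23733672 190.01516682]
 [281.02863117 253.41103679]]
```

```bash
python3 - <<'E'
from scan import *
R=down(-73.8); p0,R0=cur()
for P in ([.46,-.16,.265],[*(LOAD-.14*E_),.265],[*(LOAD-.0225*E_),.26]): rel(P,R)
rel([.46,-.16,.265],R0)
E
```

```text
turn [0.1, 0.1, -15.0] shift [-0.0872, -0.0221, -0.1229]
turn [0.1, 0.1, -15.0] shift [-0.1356, -0.2247, -0.1231]
turn [0.1, 0.1, -15.0] shift [-0.0221, -0.2551, -0.1183]
turn [0.0, 0.0, 0.0] shift [-0.0872, -0.0221, -0.1229]
```

send_rows([
  [[0,0,0],[0,0,0],0.01],
  [[0,0,0],[0,0,0],0.01],
  [[0,0,0],[-0.02,-0.005,-0.03],0.01],
  [[0,0,0],[-0.045,-0.01,-0.06],0.01],
  [[0,0,0],[-0.07,-0.015,-0.09],0.01],
  [[0,0,0],[-0.0872,-0.022,-0.123],0.01],
  [[0,0,-5],[-0.1,-0.07,-0.123],0.01],
  [[0,0,-10],[-0.115,-0.12,-0.123],0.01],
  [[0,0,-15],[-0.125,-0.17,-0.123],0.01],
  [[0,0,-15],[-0.1356,-0.2247,-0.123],0.01],
  [[0,0,-15],[-0.11,-0.235,-0.123],0.01],
  [[0,0,-15],[-0.08,-0.242,-0.123],0.01],
  [[0,0,-15],[-0.05,-0.25,-0.12],0.01],
  [[0,0,-15],[-0.0221,-0.2551,-0.1183],0.01],
  [[0,0,-15],[-0.0221,-0.2551,-0.1183],0.01],
], newtons=40)

```text
clock: 14.32
ee_pos: [0.5218, 0.0748, 0.2599]
tool_rot: [3.11, 0.442, -0.001]
ft_force: [0.3, 0.2, -1.7]
width: 0.0216
```

```bash
python3 - <<'E'
from scan import *
s=manip.observe();print(s['clock'],s['ee_pos'],s['ft_force'],s['width'])
c=cam('wrist');p,R=cur()
print(proj(c,[[*LOAD,.103],[*LOAD,.048]]), proj(c,[p+R@[.0225,0,.125],p+R@[.0335,0,.125]]))
a=c['image'][60:300,120:440,::-1]
cv2.imwrite('pics/w7.png',cv2.resize(a,(640,480)))
E
```

```text
14.325 [0.52182891 0.07480686 0.25992732] [ 0.279643    0.19228892 -1.71389551] 0.021585769739464918
[[278.51494579 170.7802706 ]
 [278.36120406 162.82854946]] [[278.64075414 176.53105526]
 [278.64837988 162.64043656]]
```

View pics/w7.png

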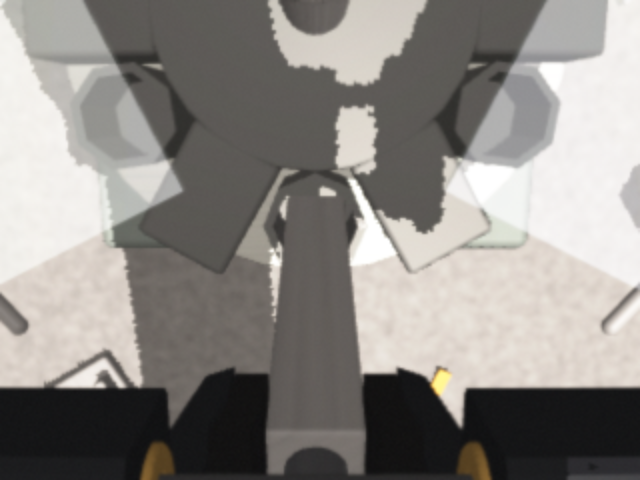

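send_rows([
  [[0,-6,0],[0.01,0,0],0.01],
  [[0,-11,0],[0.0225,0,0],0.01],
  [[0,-11,0],[0.0225,0,0],0.01],
  [[0,-11,0],[0.0225,0,0.02],0.01],
  [[0,-11,0],[0.0225,0,0.04],0.01],
  [[0,-11,0],[0.0225,0,0.055],0.01],
  [[0,-11,0],[0.0225,0,0.065],0.01],
  [[0,-11,0],[0.0225,0,0.065],0.01],
])

```text
clock: 15.38
ee_pos: [0.5419, 0.0804, 0.1946]
tool_rot: [3.068, 0.436, -0.298]
ft_force: [-0.2, 0.8, -1.0]
width: 0.0212
```

```bash
python3 - <<'E'
from scan import *
s=manip.observe();print(s['clock'],s['ee_pos'],s['ft_force'],s['width'])
c=cam('wrist');a=c['image'][60:300,120:440,::-1]
cv2.imwrite('pics/w8.png',cv2.resize(a,(480,360)))
E
```

```text
15.375 [0.54185054 0.08038483 0.19460523] [-0.16329852  0.83615443 -1.03550347] 0.021242303653235137
```

View pics/w8.png

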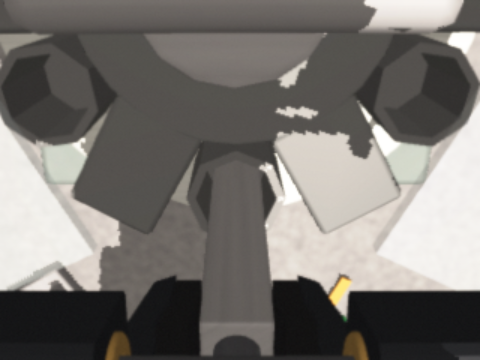

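send_rows([
  [[0,0,0],[0.0027,0,0.0137],0.01],
  [[0,0,0],[0.0027,0,0.0137],0.01],
  [[0,0,0],[0.0027,0,0.0137],0.045],
  [[0,0,0],[0.0027,0,0.0137],0.045],
  [[0,0,0],[0.0027,0,0.0137],0.045],
  [[0,0,0],[-0.004,0,-0.02],0.045],
  [[0,0,0],[-0.014,0,-0.07],0.045],
  [[0,0,0],[-0.021,0,-0.108],0.045],
  [[0,11,0],[-0.021,0,-0.108],0.045],
  [[0,11,0],[-0.021,0,-0.108],0.045],
  [[0,11,0],[-0.021,0,-0.108],0.045],
])

```text
clock: 16.8
ee_pos: [0.5426, 0.0803, 0.3056]
tool_rot: [3.109, 0.441, -0.004]
ft_force: [-0.4, -0.0, -0.2]
width: 0.0449
```

```bash
python3 - <<'E'
from scan import *
s=manip.observe();print(s['clock'],s['ee_pos'],s['tool_rot'],s['ft_force'],s['width'])
c=cam('wrist');print(proj(c,[np.r_[LOAD+i*.011*E_+j*.011*N_,z] for z in(.188,.21) for i in(-1,1) for j in(-1,1)]).round(0).tolist(),proj(c,[[*T,.257]]))
cv2.imwrite('pics/w9.png',cv2.resize(c['image'][:300,:,::-1],(560,300)))
E
```

```text
16.8 [0.54263883 0.08032647 0.30557029] [ 3.1089304   0.44086264 -0.00357918] [-0.36637167 -0.04715036 -0.17995723] 0.04487740192848379
[[292.0, 219.0], [264.0, 219.0], [292.0, 191.0], [264.0, 192.0], [293.0, 227.0], [263.0, 227.0], [293.0, 198.0], [263.0, 198.0]] [[278.07065417  63.00125708]]
```

View pics/w9.png

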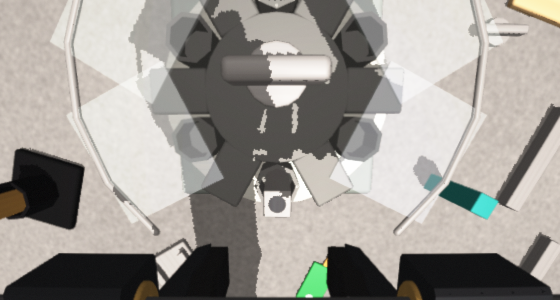

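Bar 0 stands down in its cup: its top square at (264–291, 192–217) matches a top at 188 mm. Now I turn the table.

```bash
python3 - <<'E'
from scan import *
p0,R0=cur()
rel([*T,.305],down(16.2)); rel([*T,.233],down(16.2)); rel([*T,.233],down(76.2)); rel([*T,.305],down(76.2))
q,w=path(np.array(manip.observe()['qpos']),[([*T,.305],down(16.2)),([*T,.233],down(16.2)),([*T,.233],down(76.2))]);print(q,w)
E
```

```text
turn [-0.1, 0.1, -90.0] shift [0.0938, -0.0003, 0.0001]
turn [-0.1, 0.1, -90.0] shift [0.094, -0.0004, 0.0721]
turn [-0.2, 0.1, -150.0] shift [0.094, -0.0004, 0.0721]
turn [-0.2, 0.1, -150.0] shift [0.0938, -0.0003, 0.0001]
[ 0.40986886  0.76451187 -1.04498866  1.523402    0.68197225  1.2526222
  0.59730897] [0.0, 0.0, 0.0]
```

send_rows([
  [[0,0,-45],[0.05,0,0],0.05],
  [[0,0,-45],[0.05,0,0],0.05],
  [[0,0,-45],[0.094,0,0],0.05],
  [[0,0,-45],[0.094,0,0],0.05],
  [[0,0,-90],[0.094,0,0],0.05],
  [[0,0,-90],[0.094,0,0],0.05],
  [[0,0,-90],[0.094,0,0],0.05],
  [[0,0,-90],[0.094,0,0],0.05],
  [[0,0,-90],[0.094,0,0],0.05],
  [[0,0,-90],[0.094,0,0],0.05],
  [[0,0,-90],[0.094,0,0.04],0.05],
  [[0,0,-90],[0.094,0,0.072],0.05],
  [[0,0,-90],[0.094,0,0.072],0.05],
  [[0,0,-90],[0.094,0,0.072],0.05],
  [[0,0,-90],[0.094,0,0.072],0.0],
  [[0,0,-90],[0.094,0,0.072],0.0],
  [[0,0,-90],[0.094,0,0.072],0.0],
  [[0,0,-90],[0.094,0,0.072],0.0],
  [[0,0,-90],[0.094,0,0.072],0.0],
], newtons=30)

```text
clock: 19.23
ee_pos: [0.6304, 0.1061, 0.2334]
tool_rot: [-1.885, -2.51, 0.01]
ft_force: [-9.1, -3.6, 7.7]
width: 0.0134
```

send_rows([
  [[0,0,0],[0,-0.003,0],0],
  [[0,0,-8],[0,-0.003,0],0],
  [[0,0,-16],[0,-0.003,0],0],
  [[0,0,-24],[0,-0.003,0],0],
  [[0,0,-32],[0,-0.003,0],0],
  [[0,0,-40],[0,-0.003,0],0],
  [[0,0,-48],[0,-0.003,0],0],
  [[0,0,-56],[0,-0.003,0],0],
  [[0,0,-60],[0,-0.003,0],0],
  [[0,0,-60],[0,-0.003,0],0],
  [[0,0,-60],[0,-0.003,0],0],
])

```text
clock: 20.6
ee_pos: [0.6307, 0.1064, 0.2334]
tool_rot: [0.381, 3.117, 0.001]
ft_force: [5.0, 3.4, -0.7]
width: 0.0137
```

```bash
python3 - <<'E'
from scan import *
s=manip.observe();print(s['clock'],s['ee_pos'],s['ft_force'],s['ft_torque'],s['width'],s['qpos'].round(2)); y=cur()[1][:,1]; print(np.degrees(np.arctan2(y[1],y[0])))
E
```

```text
20.6 [0.63068673 0.10640742 0.23340656] [ 5.00541414  3.36185387 -0.70574659] [ 3.69119633e-01 -1.11687505e+00 -5.71520521e-04] 0.013693162815234868 [ 0.42  0.77 -1.06  1.53  0.69  1.25  0.59]
76.07531933440123
```

```bash
sed -i 's/^LOAD=.*/LOAD=np.array([.5419,.0806]); T=np.array([.6306,.1064])/' h.py; python3 - <<'E'
from scan import *
b=BAR[1]; d=np.array([np.cos(np.radians(b[2])),np.sin(np.radians(b[2])),0]); g=np.array([b[0],b[1],.14])-.062*d; p0,R0=cur()
rel(g,down(-90+b[2])); rel([.55,-.05,.3],R0@Ro.from_euler('z',90,degrees=True).as_matrix())
E
```

```text
turn [0.1, -0.0, 173.1] shift [0.1001, -0.4439, 0.093]
turn [-0.0, -0.0, 90.0] shift [0.0406, -0.1712, -0.0668]
```

send_rows([
  [[0,0,0],[0,0,0],0.045],
  [[0,0,0],[0,0,0],0.045],
  [[0,0,0],[0,0,-0.03],0.045],
  [[0,0,0],[0,0,-0.066],0.045],
  [[0,0,90],[0.0406,-0.1712,-0.0668],0.045],
  [[0,0,90],[0.0406,-0.1712,-0.0668],0.045],
  [[0,0,90],[0.0406,-0.1712,-0.0668],0.045],
  [[0,0,90],[0.0406,-0.1712,-0.0668],0.045],
  [[0,0,90],[0.0406,-0.1712,-0.0668],0.045],
  [[0,0,90],[0.0406,-0.1712,-0.0668],0.045],
  [[0,0,90],[0.0406,-0.1712,-0.0668],0.045],
  [[0,0,90],[0.0406,-0.1712,-0.0668],0.045],
  [[0,0,173.1],[0.1,-0.444,-0.06],0.05],
  [[0,0,173.1],[0.1,-0.444,-0.06],0.05],
  [[0,0,173.1],[0.1,-0.444,-0.06],0.05],
  [[0,0,173.1],[0.1,-0.444,-0.06],0.05],
  [[0,0,173.1],[0.1,-0.444,0.0],0.05],
  [[0,0,173.1],[0.1,-0.444,0.05],0.05],
  [[0,0,173.1],[0.1,-0.444,0.093],0.05],
  [[0,0,173.1],[0.1,-0.444,0.093],0.05],
])

```text
clock: 23.1
ee_pos: [0.4238, -0.2999, 0.1374]
tool_rot: [-3.134, 0.167, 0.01]
ft_force: [0.5, 0.6, 0.6]
width: 0.0501
```

```bash
cat >> scan.py <<'E'
def barfit(c,b):
    """refine (x,y,yaw) by shifting the predicted top face over the brightness/edge picture"""
    g=cv2.GaussianBlur(cv2.cvtColor(c['image'],cv2.COLOR_RGB2GRAY),(3,3),0).astype(np.float32); gx=cv2.Sobel(g,cv2.CV_32F,1,0);gy=cv2.Sobel(g,cv2.CV_32F,0,1); m=np.minimum(np.hypot(gx,gy),150)
    def sc(x,y,a):
        a=np.radians(a);d=np.array([np.cos(a),np.sin(a)]);n=np.array([-d[1],d[0]]); k=np.linspace(-.07,.07,60)
        P=np.r_[[np.r_[np.array([x,y])+s*d+w*n,.022] for s in k for w in(-.011,.011)],[np.r_[np.array([x,y])+s*d+w*n,.022] for s in(-.07,.07) for w in np.linspace(-.011,.011,10)]]
        uv=np.round(proj(c,P)).astype(int); ok=(uv[:,0]>=0)&(uv[:,0]<560)&(uv[:,1]>=0)&(uv[:,1]<240); return m[uv[ok,1],uv[ok,0]].sum()/max(ok.sum(),60)
    best=(0,)
    for r,st,ra,sa in ((.03,.003,12,3),(.003,.001,3,1)):
        x0,y0,a0=b
        best=max((sc(x,y,a),x,y,a) for x in np.arange(x0-r,x0+r+1e-6,st) for y in np.arange(y0-r,y0+r+1e-6,st) for a in np.arange(a0-ra,a0+ra+.1,sa)); b=best[1:]
    return tuple(np.round(best,4))
E
python3 - <<'E'
from scan import *
c=cam('wrist'); p,R=cur(); print(p)
print(barfit(c,BAR[1]))
cv2.imwrite('pics/w10.png',c['image'][:,:,::-1])
E
```

```text
[ 0.42522029 -0.30040856  0.13908553]
(np.float64(81.4825), np.float64(0.4974), np.float64(-0.3079), np.float64(-7.0))
```

```bash
python3 - <<'E'
from scan import *
c=cam('wrist'); im=c['image']; b=BAR[1]; a=np.radians(b[2]); d=np.array([np.cos(a),np.sin(a),0]);n=np.array([-d[1],d[0],0])
for w in (-.006,0,.006):
  ks=np.arange(-.09,-.04,.003); uv=np.round(proj(c,[np.array([b[0],b[1],.022])+k*d+w*n for k in ks])).astype(int); print([(round(float(k),3),int(im[v,u].min()),int(im[v,u].max())) for k,(u,v) in zip(ks,uv)])
ws=np.arange(-.025,.026,.002)
for k in (-.04,.02):
  uv=np.round(proj(c,[np.array([b[0],b[1],.022])+k*d+w*n for w in ws])).astype(int); print(k,[(round(float(w),3),int(im[v,u].min())) for w,(u,v) in zip(ws,uv)])
rel(np.r_[.4884,-.3079,.012]-.062*d,down(-97))
E
```

```text
[(-0.09, 191, 211), (-0.087, 194, 212), (-0.084, 191, 208), (-0.081, 188, 205), (-0.078, 188, 205), (-0.075, 185, 204), (-0.072, 184, 203), (-0.069, 113, 124), (-0.066, 111, 121), (-0.063, 112, 123), (-0.06, 114, 123), (-0.057, 113, 123), (-0.054, 115, 124), (-0.051, 116, 126), (-0.048, 115, 125), (-0.045, 114, 125), (-0.042, 116, 126)]
[(-0.09, 198, 215), (-0.087, 197, 216), (-0.084, 196, 213), (-0.081, 193, 212), (-0.078, 191, 209), (-0.075, 199, 216), (-0.072, 195, 213), (-0.069, 110, 122), (-0.066, 112, 122), (-0.063, 111, 121), (-0.06, 113, 122), (-0.057, 114, 123), (-0.054, 113, 123), (-0.051, 114, 125), (-0.048, 115, 125), (-0.045, 115, 125), (-0.042, 117, 127)]
[(-0.09, 191, 209), (-0.087, 190, 208), (-0.084, 190, 208), (-0.081, 190, 207), (-0.078, 185, 204), (-0.075, 185, 204), (-0.072, 194, 213), (-0.069, 110, 121), (-0.066, 111, 120), (-0.063, 110, 120), (-0.06, 113, 122), (-0.057, 112, 122), (-0.054, 113, 122), (-0.051, 113, 125), (-0.048, 113, 123), (-0.045, 115, 124), (-0.042, 115, 126)]
-0.04 [(-0.025, 95), (-0.023, 96), (-0.021, 95), (-0.019, 93), (-0.017, 94), (-0.015, 94), (-0.013, 91), (-0.011, 87), (-0.009, 111), (-0.007, 117), (-0.005, 116), (-0.003, 113), (-0.001, 114), (0.001, 117), (0.003, 113), (0.005, 112), (0.007, 113), (0.009, 110), (0.011, 99), (0.013, 97), (0.015, 188), (0.017, 197), (0.019, 196), (0.021, 196), (0.023, 108), (0.025, 91)]
0.02 [(-0.025, 195), (-0.023, 197), (-0.021, 201), (-0.019, 200), (-0.017, 198), (-0.015, 196), (-0.013, 201), (-0.011, 205), (-0.009, 241), (-0.007, 241), (-0.005, 242), (-0.003, 238), (-0.001, 239), (0.001, 240), (0.003, 240), (0.005, 239), (0.007, 237), (0.009, 234), (0.011, 180), (0.013, 94), (0.015, 185), (0.017, 190), (0.019, 192), (0.021, 192), (0.023, 192), (0.025, 191)]
turn [0.0, 0.1, 1.2] shift [0.001, -0.0007, 0.1281]
```

send_rows([
  [[0,0,1],[0.001,-0.0007,0.06],0.05],
  [[0,0,1],[0.001,-0.0007,0.11],0.05],
  [[0,0,1],[0.001,-0.0007,0.128],0.05],
  [[0,0,1],[0.001,-0.0007,0.128],0.05],
  [[0,0,1],[0.001,-0.0007,0.128],0.01],
  [[0,0,1],[0.001,-0.0007,0.128],0.01],
  [[0,0,1],[0.001,-0.0007,0.128],0.01],
  [[0,0,1],[0.001,-0.0007,0.128],0.01],
  [[0,0,1],[0.005,-0.0007,0.1052],0.01],
  [[0,0,1],[0.0127,-0.0007,0.0835],0.01],
  [[0,0,1],[0.0242,-0.0007,0.0635],0.01],
  [[0,0,1],[0.039,-0.0007,0.0457],0.01],
  [[0,0,1],[0.0566,-0.0007,0.0308],0.01],
  [[0,0,1],[0.0765,-0.0007,0.0192],0.01],
  [[0,0,1],[0.0982,-0.0007,0.0112],0.01],
  [[0,0,1],[0.121,-0.0007,0.0071],0.01],
  [[0,0,1],[0.1394,-0.0007,0.0067],0.01],
  [[0,0,1],[0.15,-0.0007,0.0067],0.01],
  [[0,0,1],[0.15,-0.0007,0.0067],0.01],
], newtons=5)

```text
clock: 25.58
ee_pos: [0.5759, -0.3153, 0.1335]
tool_rot: [3.136, -0.183, -0.001]
ft_force: [0.6, -0.3, -3.1]
width: 0.0217
```

```bash
cat >> scan.py <<'E'
def lowend(c,zs=.128):
    """profile along tool x at the depth of the bar's low end"""
    p,R=cur(); im=c['image']; xs=np.arange(0,.08,.003)
    for y in (-.006,.006):
        uv=np.round(proj(c,[p+R@[x,y,zs] for x in xs])).astype(int); print([(round(float(x),3),int(im[v,u].min())) for x,(u,v) in zip(xs,uv)])
E
python3 - <<'E'
from scan import *
s=manip.observe();print(s['clock'],s['ee_pos'],s['ft_force'],s['width'])
lowend(cam('wrist','w11.png'))
E
```

```text
25.575 [ 0.57588144 -0.31529034  0.13354939] [ 0.55327584 -0.27085409 -3.1357201 ] 0.021733210096043946
[(0.0, 91), (0.003, 92), (0.006, 93), (0.009, 93), (0.012, 93), (0.015, 92), (0.018, 108), (0.021, 110), (0.024, 109), (0.027, 112), (0.03, 112), (0.033, 113), (0.036, 112), (0.039, 114), (0.042, 116), (0.045, 115), (0.048, 117), (0.051, 114), (0.054, 113), (0.057, 110), (0.06, 112), (0.063, 110), (0.066, 220), (0.069, 218), (0.072, 220), (0.075, 220), (0.078, 222)]
[(0.0, 93), (0.003, 92), (0.006, 92), (0.009, 93), (0.012, 92), (0.015, 93), (0.018, 112), (0.021, 215), (0.024, 225), (0.027, 224), (0.03, 218), (0.033, 219), (0.036, 226), (0.039, 227), (0.042, 226), (0.045, 226), (0.048, 225), (0.051, 117), (0.054, 113), (0.057, 121), (0.06, 227), (0.063, 227), (0.066, 221), (0.069, 225), (0.072, 223), (0.075, 222), (0.078, 219)]
```

```bash
python3 - <<'E'
from scan import *
p0,R0=cur()
rel([p0[0],p0[1],.265],R0); rel([.45,-.15,.265],down(-85)); rel([*(LOAD-.14*E_),.265],down(-73.8)); rel([*(LOAD-.006*E_),.262],down(-73.8))
E
```

```text
turn [0.0, 0.0, 0.0] shift [-0.0002, 0.0001, -0.1315]
turn [0.0, 0.1, -11.7] shift [-0.1438, -0.1496, -0.1314]
turn [0.0, 0.1, -22.9] shift [-0.2084, -0.3349, -0.1315]
turn [0.0, 0.1, -22.9] shift [-0.085, -0.3871, -0.1287]
```

send_rows([
  [[0,0,0],[0,0,0],0.01],
  [[0,0,0],[0,0,0],0.01],
  [[0,0,0],[0,0,-0.044],0.01],
  [[0,0,0],[0,0,-0.088],0.01],
  [[0,0,0],[0,0,-0.1315],0.01],
  [[0,0,-3],[-0.036,-0.037,-0.1315],0.01],
  [[0,0,-6],[-0.072,-0.075,-0.1315],0.01],
  [[0,0,-9],[-0.108,-0.112,-0.1315],0.01],
  [[0,0,-12],[-0.144,-0.15,-0.1315],0.01],
  [[0,0,-15],[-0.16,-0.196,-0.1315],0.01],
  [[0,0,-18],[-0.176,-0.242,-0.1315],0.01],
  [[0,0,-21],[-0.192,-0.289,-0.1315],0.01],
  [[0,0,-23],[-0.208,-0.335,-0.1315],0.01],
  [[0,0,-23],[-0.167,-0.352,-0.13],0.01],
  [[0,0,-23],[-0.126,-0.37,-0.129],0.01],
  [[0,0,-23],[-0.085,-0.387,-0.1285],0.01],
  [[0,0,-23],[-0.085,-0.387,-0.1285],0.01],
  [[0,0,-23],[-0.085,-0.387,-0.1285],0.01],
], newtons=40)

```text
clock: 27.88
ee_pos: [0.5359, 0.0786, 0.2618]
tool_rot: [3.109, 0.445, -0.003]
ft_force: [-1.0, 0.6, -2.2]
width: 0.021
```

```bash
python3 - <<'E'
from scan import *
s=manip.observe();print(s['clock'],s['ee_pos'],s['tool_rot'],s['ft_force'],s['width'])
c=cam('wrist');lowend(c)
print(proj(c,[[*LOAD,.103],[*LOAD,.048]]),proj(c,[cur()[0]+cur()[1]@[.017,0,.128]]))
cv2.imwrite('pics/w12.png',cv2.resize(c['image'][60:300,120:440,::-1],(480,360)))
rel([*(LOAD-.006*E_),.20],down(-73.8))
E
```

```text
27.875 [0.53587576 0.07861871 0.26178127] [ 3.10858888e+00  4.45299939e-01 -2.72054855e-03] [-1.01934893  0.61825459 -2.24201753] 0.021012975388997192
[(0.0, 83), (0.003, 83), (0.006, 84), (0.009, 85), (0.012, 85), (0.015, 86), (0.018, 201), (0.021, 208), (0.024, 210), (0.027, 106), (0.03, 75), (0.033, 57), (0.036, 83), (0.039, 84), (0.042, 83), (0.045, 85), (0.048, 85), (0.051, 86), (0.054, 87), (0.057, 87), (0.06, 86), (0.063, 85), (0.066, 87), (0.069, 86), (0.072, 87), (0.075, 87), (0.078, 87)]
[(0.0, 84), (0.003, 85), (0.006, 83), (0.009, 85), (0.012, 86), (0.015, 85), (0.018, 86), (0.021, 87), (0.024, 119), (0.027, 85), (0.03, 56), (0.033, 55), (0.036, 84), (0.039, 83), (0.042, 84), (0.045, 90), (0.048, 89), (0.051, 121), (0.054, 121), (0.057, 130), (0.06, 92), (0.063, 121), (0.066, 92), (0.069, 88), (0.072, 89), (0.075, 88), (0.078, 88)]
[[278.06962951 186.2952096 ]
 [277.93525251 176.09814205]] [[278.90807314 181.40783431]]
turn [0.1, 0.1, 0.1] shift [0.0008, -0.0005, 0.0619]
```

View pics/w12.png

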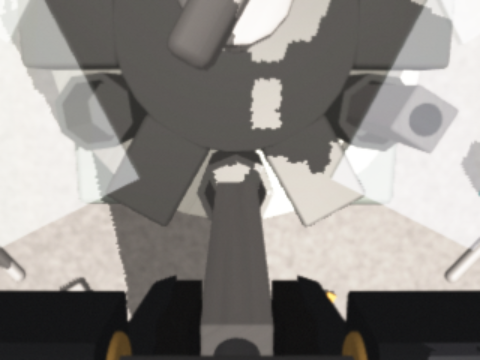

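Bar 0 is now under the guard at (420,115), an empty cup is in the opening at (236,185), and bar 1's lower end is over it. Lowering and releasing.

send_rows([
  [[0,0,0],[0.001,0,0.025],0.01],
  [[0,0,0],[0.001,0,0.045],0.01],
  [[0,0,0],[0.001,0,0.062],0.01],
  [[0,0,0],[0.003,0,0.074],0.01],
  [[0,0,0],[0.003,0,0.074],0.01],
  [[0,0,0],[0.003,0,0.074],0.045],
  [[0,0,0],[0.003,0,0.074],0.045],
  [[0,0,0],[0.003,0,0.074],0.045],
  [[0,0,0],[0.003,0,0.04],0.045],
  [[0,0,0],[0.003,0,0],0.045],
  [[0,0,0],[0.003,0,-0.043],0.045],
  [[0,0,0],[0.003,0,-0.043],0.045],
])

```text
clock: 29.42
ee_pos: [0.5415, 0.0805, 0.3086]
tool_rot: [3.109, 0.445, 0.01]
ft_force: [0.3, -0.2, 0.0]
width: 0.0452
```

```bash
cat >> scan.py <<'E'
def topcheck(c):
    im=c['image']
    for ax,ot in ((E_,N_),(N_,E_)):
        xs=np.arange(-.024,.025,.003); uv=np.round(proj(c,[np.r_[LOAD+x*ax+.007*ot,.188] for x in xs])).astype(int); print([(round(float(x),3),int(im[v,u].min())) for x,(u,v) in zip(xs,uv)])
E
python3 - <<'E'
from scan import *
s=manip.observe();print(s['clock'],s['ee_pos'],s['ft_force'],s['width'])
c=cam('wrist','w13.png'); topcheck(c)
p0,R0=cur(); rel([*T,.305],down(-103.8)); rel([*T,.233],down(-103.8)); print(s['qpos'].round(2))
E
```

```text
29.425 [0.54151131 0.08049979 0.30862743] [ 0.30679041 -0.20386121  0.00053205] 0.04518206935358992
[(-0.024, 203), (-0.021, 196), (-0.018, 192), (-0.015, 188), (-0.012, 186), (-0.009, 160), (-0.006, 237), (-0.003, 228), (-0.0, 127), (0.003, 104), (0.006, 232), (0.009, 238), (0.012, 196), (0.015, 67), (0.018, 67), (0.021, 68), (0.024, 70)]
[(-0.024, 253), (-0.021, 253), (-0.018, 253), (-0.015, 254), (-0.012, 214), (-0.009, 104), (-0.006, 146), (-0.003, 53), (-0.0, 114), (0.003, 114), (0.006, 142), (0.009, 151), (0.012, 59), (0.015, 86), (0.018, 136), (0.021, 136), (0.024, 134)]
turn [0.1, -0.2, 30.1] shift [0.094, -0.0001, 0.0017]
turn [0.1, -0.2, 30.1] shift [0.0939, -0.0003, 0.0737]
[ 0.33  0.37 -0.72  1.71  0.27  1.16 -1.75]
```

send_rows([
  [[0,0,10],[0.04,0,0],0.045],
  [[0,0,20],[0.07,0,0],0.045],
  [[0,0,30],[0.094,0,0],0.045],
  [[0,0,30],[0.094,0,0.02],0.045],
  [[0,0,30],[0.094,0,0.055],0.045],
  [[0,0,30],[0.094,0,0.0735],0.045],
  [[0,0,30],[0.094,0,0.0735],0.0],
  [[0,0,30],[0.094,0,0.0735],0.0],
  [[0,0,30],[0.094,0,0.0735],0.0],
  [[0,0,30],[0.094,0,0.0735],0.0],
  [[0,0,21],[0.094,0,0.0735],0],
  [[0,0,12],[0.094,0,0.0735],0],
  [[0,0,3],[0.094,0,0.0735],0],
  [[0,0,-6],[0.094,0,0.0735],0],
  [[0,0,-15],[0.094,0,0.0735],0],
  [[0,0,-24],[0.094,0,0.0735],0],
  [[0,0,-30],[0.094,0,0.0735],0],
  [[0,0,-30],[0.094,0,0.0735],0],
  [[0,0,-30],[0.094,0,0.0735],0],
], newtons=35)

```text
clock: 31.85
ee_pos: [0.6305, 0.1067, 0.2327]
tool_rot: [2.89, 1.231, 0.002]
ft_force: [0.2, 2.3, 5.1]
width: 0.0139
```

```bash
python3 - <<'E'
from scan import *
s=manip.observe();print(s['clock'],s['ee_pos'],s['ft_force'],s['width'],s['qpos'].round(2))
p0,R0=cur(); y=R0[:,1]; print(np.degrees(np.arctan2(y[1],y[0])))
b=BAR[2]; d=np.array([np.cos(np.radians(b[2])),np.sin(np.radians(b[2])),0]); g=np.array([b[0],b[1],.14])-.062*d
rel([*T,.3],R0); rel(g,down(-90+b[2]))
E
```

```text
31.85 [0.63045776 0.10672488 0.23267972] [0.2296895  2.34345147 5.14290424] 0.013888014706567196 [ 0.28  0.65 -0.78  1.54  0.49  1.15 -1.37]
-43.85267283320662
turn [0.0, 0.0, 0.0] shift [-0.0001, 0.0004, -0.0673]
turn [0.0, -0.1, 50.0] shift [-0.5208, 0.2095, 0.0923]
```

send_rows([
  [[0,0,0],[0,0,0],0.045],
  [[0,0,0],[0,0,0],0.045],
  [[0,0,0],[0,0,-0.035],0.045],
  [[0,0,0],[0,0,-0.067],0.045],
  [[0,0,50],[-0.5208,0.2095,-0.06],0.05],
  [[0,0,50],[-0.5208,0.2095,-0.06],0.05],
  [[0,0,50],[-0.5208,0.2095,-0.06],0.05],
  [[0,0,50],[-0.5208,0.2095,-0.06],0.05],
  [[0,0,50],[-0.5208,0.2095,-0.06],0.05],
  [[0,0,50],[-0.5208,0.2095,-0.06],0.05],
  [[0,0,50],[-0.5208,0.2095,-0.06],0.05],
  [[0,0,50],[-0.5208,0.2095,-0.06],0.05],
  [[0,0,50],[-0.5208,0.2095,-0.06],0.05],
  [[0,0,50],[-0.5208,0.2095,-0.06],0.05],
  [[0,0,50],[-0.5208,0.2095,0.0],0.05],
  [[0,0,50],[-0.5208,0.2095,0.05],0.05],
  [[0,0,50],[-0.5208,0.2095,0.0923],0.05],
  [[0,0,50],[-0.5208,0.2095,0.0923],0.05],
  [[0,0,50],[-0.5208,0.2095,0.0923],0.05],
])

```text
clock: 34.22
ee_pos: [0.4225, -0.4154, 0.1415]
tool_rot: [3.138, -0.101, 0.002]
ft_force: [1.4, 0.8, 0.3]
width: 0.0501
```

```bash
cat >> scan.py <<'E'
def prof(c,b,lo=-.09):
    im=c['image'];a=np.radians(b[2]); d=np.array([np.cos(a),np.sin(a),0]);n=np.array([-d[1],d[0],0]);f=lambda P:[int(im[min(max(v,0),419),min(max(u,0),559)].min()) for u,v in np.round(proj(c,P)).astype(int)]
    for w in (-.006,.006): print('along from',lo,f([np.array([b[0],b[1],.022])+k*d+w*n for k in np.arange(lo,lo+.06,.003)]))
    for k in (-.05,-.01,.02): print('across -.03..',k,f([np.array([b[0],b[1],.022])+k*d+w*n for w in np.arange(-.03,.031,.002)]))
E
python3 - <<'E'
from scan import *
b=BAR[2]; c=cam('wrist','w14.png'); prof(c,b); s=manip.observe(); print(s['clock'],s['ee_pos'],s['qpos'].round(2))
a=np.radians(b[2]); rel(np.r_[b[0],b[1],.012]-.062*np.array([np.cos(a),np.sin(a),0]),down(-90+b[2]))
E
```

```text
along from -0.09 [198, 192, 201, 200, 198, 196, 196, 244, 241, 109, 109, 110, 112, 112, 113, 114, 113, 113, 114, 115]
along from -0.09 [201, 199, 196, 199, 202, 197, 196, 236, 237, 109, 109, 109, 109, 110, 111, 112, 111, 112, 113, 114]
across -.03.. -0.05 [96, 97, 99, 99, 99, 101, 102, 128, 193, 94, 83, 111, 111, 111, 110, 110, 112, 109, 109, 110, 106, 89, 112, 198, 198, 199, 202, 191, 191, 190, 189]
across -.03.. -0.01 [94, 94, 95, 94, 96, 98, 95, 92, 92, 92, 95, 115, 117, 117, 114, 116, 119, 115, 117, 116, 111, 93, 96, 97, 93, 92, 93, 94, 95, 93, 93]
across -.03.. 0.02 [202, 201, 195, 188, 188, 193, 195, 190, 191, 189, 175, 240, 240, 240, 236, 238, 239, 238, 237, 236, 230, 103, 100, 119, 191, 189, 196, 201, 200, 197, 194]
34.275 [ 0.42272385 -0.41588072  0.14204452] [ 1.04  0.6  -0.47  1.75  0.34  0.86 -1.22]
turn [0.2, -0.1, 0.2] shift [-0.0023, -0.0022, 0.13]
```

send_rows([
  [[0,0,0],[-0.0023,-0.0022,0.06],0.05],
  [[0,0,0],[-0.0023,-0.0022,0.11],0.05],
  [[0,0,0],[-0.0023,-0.0022,0.13],0.05],
  [[0,0,0],[-0.0023,-0.0022,0.13],0.05],
  [[0,0,0],[-0.0023,-0.0022,0.13],0.01],
  [[0,0,0],[-0.0023,-0.0022,0.13],0.01],
  [[0,0,0],[-0.0023,-0.0022,0.13],0.01],
  [[0,0,0],[-0.0023,-0.0022,0.13],0.01],
  [[0,0,0],[0.0016,-0.0022,0.1072],0.01],
  [[0,0,0],[0.0094,-0.0022,0.0855],0.01],
  [[0,0,0],[0.0209,-0.0022,0.0655],0.01],
  [[0,0,0],[0.0357,-0.0022,0.0477],0.01],
  [[0,0,0],[0.0533,-0.0022,0.0328],0.01],
  [[0,0,0],[0.0732,-0.0022,0.0212],0.01],
  [[0,0,0],[0.0949,-0.0022,0.0132],0.01],
  [[0,0,0],[0.1177,-0.0022,0.0091],0.01],
  [[0,0,0],[0.1361,-0.0022,0.0087],0.01],
  [[0,0,0],[0.1467,-0.0022,0.0087],0.01],
  [[0,0,0],[0.1467,-0.0022,0.0087],0.01],
], newtons=5)

```text
clock: 36.65
ee_pos: [0.5679, -0.4221, 0.1306]
tool_rot: [3.14, -0.101, -0.002]
ft_force: [-0.4, -0.1, -1.9]
width: 0.0217
```

```bash
python3 - <<'E'
from scan import *
s=manip.observe();print(s['clock'],s['ee_pos'],s['ft_force'],s['width'])
lowend(cam('wrist','w15.png'))
p0,R0=cur()
rel([p0[0],p0[1],.265],R0); rel([.45,-.15,.265],down(-85)); rel([*(LOAD-.14*E_),.265],down(-73.8)); rel([*(LOAD-.006*E_),.262],down(-73.8))
E
```

```text
36.65 [ 0.56790864 -0.42214757  0.13056361] [-0.35454463 -0.09142862 -1.92594304] 0.021663682434535467
[(0.0, 96), (0.003, 97), (0.006, 97), (0.009, 99), (0.012, 99), (0.015, 99), (0.018, 100), (0.021, 99), (0.024, 98), (0.027, 99), (0.03, 106), (0.033, 116), (0.036, 116), (0.039, 114), (0.042, 106), (0.045, 107), (0.048, 112), (0.051, 120), (0.054, 123), (0.057, 122), (0.06, 120), (0.063, 119), (0.066, 117), (0.069, 218), (0.072, 221), (0.075, 223), (0.078, 223)]
[(0.0, 101), (0.003, 100), (0.006, 100), (0.009, 98), (0.012, 99), (0.015, 98), (0.018, 98), (0.021, 99), (0.024, 107), (0.027, 108), (0.03, 111), (0.033, 231), (0.036, 225), (0.039, 214), (0.042, 223), (0.045, 229), (0.048, 227), (0.051, 128), (0.054, 109), (0.057, 114), (0.06, 214), (0.063, 225), (0.066, 228), (0.069, 224), (0.072, 222), (0.075, 227), (0.078, 229)]
turn [0.0, 0.0, 0.0] shift [-0.0002, 0.0001, -0.1344]
turn [0.0, 0.1, -8.7] shift [-0.1348, -0.2643, -0.1344]
turn [0.0, 0.1, -19.9] shift [-0.1896, -0.4527, -0.1345]
turn [0.0, 0.1, -19.9] shift [-0.0636, -0.4983, -0.1317]
```

send_rows([
  [[0,0,0],[0,0,0],0.01],
  [[0,0,0],[0,0,0],0.01],
  [[0,0,0],[0,0,-0.044],0.01],
  [[0,0,0],[0,0,-0.088],0.01],
  [[0,0,0],[0,0,-0.1345],0.01],
  [[0,0,-2],[-0.034,-0.053,-0.1345],0.01],
  [[0,0,-4],[-0.067,-0.106,-0.1345],0.01],
  [[0,0,-6],[-0.1,-0.159,-0.1345],0.01],
  [[0,0,-9],[-0.135,-0.212,-0.1345],0.01],
  [[0,0,-9],[-0.135,-0.264,-0.1345],0.01],
  [[0,0,-12],[-0.149,-0.311,-0.1345],0.01],
  [[0,0,-15],[-0.163,-0.358,-0.1345],0.01],
  [[0,0,-18],[-0.177,-0.406,-0.1345],0.01],
  [[0,0,-20],[-0.1896,-0.4527,-0.1345],0.01],
  [[0,0,-20],[-0.148,-0.467,-0.133],0.01],
  [[0,0,-20],[-0.107,-0.482,-0.132],0.01],
  [[0,0,-20],[-0.073,-0.495,-0.132],0.01],
  [[0,0,-20],[-0.073,-0.495,-0.132],0.01],
  [[0,0,-20],[-0.073,-0.495,-0.132],0.01],
], newtons=40)

```text
clock: 39.08
ee_pos: [0.5261, 0.0759, 0.2624]
tool_rot: [3.108, 0.445, -0.003]
ft_force: [0.1, 0.1, -2.5]
width: 0.0214
```

```bash
python3 - <<'E'
from scan import *
s=manip.observe();print(s['clock'],s['ee_pos'],s['tool_rot'],s['ft_force'],s['width'])
c=cam('wrist')
print(proj(c,[[*LOAD,.103]]),proj(c,[cur()[0]+cur()[1]@[.027,0,.128]]))
cv2.imwrite('pics/w16.png',cv2.resize(c['image'][60:300,120:440,::-1],(480,360)))
R1=down(-73.8)@Ro.from_euler('y',-7,degrees=True).as_matrix(); rel([*LOAD,.262],R1); rel([*LOAD,.187],R1)
E
```

```text
39.075 [0.52613174 0.07588793 0.26236121] [ 3.10844367e+00  4.45136604e-01 -2.73373736e-03] [ 0.12577285  0.07011361 -2.52443036] 0.021423943764184526
[[278.16229673 175.03662495]] [[278.88720781 168.87323435]]
turn [0.1, -6.9, 0.1] shift [0.0166, -0.0003, 0.0004]
turn [0.1, -6.9, 0.1] shift [0.0168, -0.0004, 0.0754]
```

View pics/w16.png

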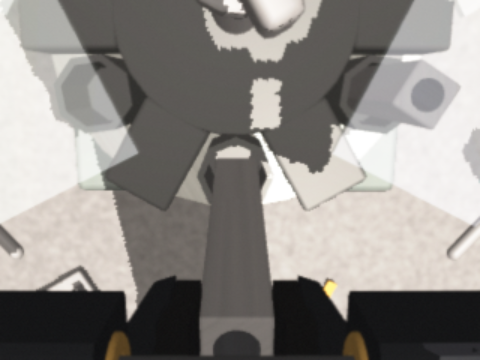

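send_rows([
  [[0,-4,0],[0.008,0,0],0.01],
  [[0,-8,0],[0.017,0,0],0.01],
  [[0,-8,0],[0.017,0,0.005],0.01],
  [[0,-8,0],[0.017,0,0.03],0.01],
  [[0,-8,0],[0.017,0,0.05],0.01],
  [[0,-8,0],[0.017,0,0.065],0.01],
  [[0,-8,0],[0.017,0,0.076],0.01],
  [[0,-8,0],[0.017,0,0.076],0.01],
  [[0,-8,0],[0.017,0,0.076],0.045],
  [[0,-8,0],[0.017,0,0.076],0.045],
  [[0,-8,0],[0.017,0,0.076],0.045],
  [[0,-8,0],[0.017,0,0.04],0.045],
  [[0,-8,0],[0.017,0,0],0.045],
  [[0,0,0],[0.017,0,-0.043],0.045],
  [[0,0,0],[0.017,0,-0.043],0.045],
  [[0,0,0],[0.017,0,-0.043],0.045],
])

```text
clock: 41.12
ee_pos: [0.5431, 0.0805, 0.3052]
tool_rot: [3.108, 0.444, -0.003]
ft_force: [0.5, -0.5, 0.3]
width: 0.0449
```

```bash
python3 - <<'E'
from scan import *
s=manip.observe();print(s['clock'],s['ee_pos'],s['ft_force'],s['width'])
c=cam('wrist','w17.png'); topcheck(c)
rel([*T,.305],down(-43.8)); rel([*T,.233],down(-43.8)); print(s['qpos'].round(2))
E
```

```text
41.125 [0.54310398 0.08050975 0.30515161] [ 0.47892302 -0.48741135  0.29372596] 0.044880175019227246
[(-0.024, 78), (-0.021, 93), (-0.018, 90), (-0.015, 92), (-0.012, 89), (-0.009, 91), (-0.006, 112), (-0.003, 180), (-0.0, 116), (0.003, 61), (0.006, 48), (0.009, 48), (0.012, 52), (0.015, 74), (0.018, 183), (0.021, 193), (0.024, 193)]
[(-0.024, 253), (-0.021, 254), (-0.018, 254), (-0.015, 254), (-0.012, 205), (-0.009, 79), (-0.006, 48), (-0.003, 49), (-0.0, 50), (0.003, 48), (0.006, 49), (0.009, 48), (0.012, 46), (0.015, 75), (0.018, 96), (0.021, 46), (0.024, 41)]
turn [-0.0, 0.2, -29.9] shift [0.0913, -0.0002, -0.0008]
turn [-0.0, 0.2, -29.9] shift [0.0915, -0.0003, 0.0712]
[ 0.38  0.41 -0.8   1.7   0.31  1.17 -1.79]
```

View pics/w17.png

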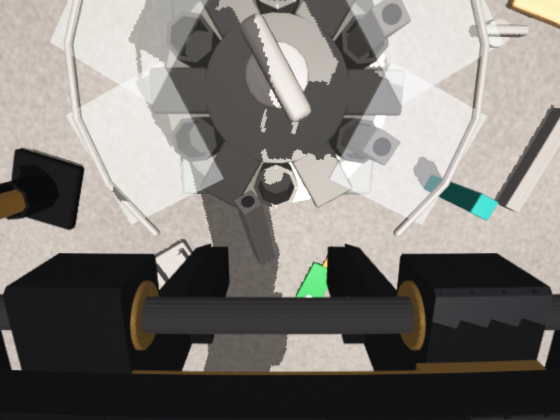

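Bar 2 did not go in, so the grip probably slackened. It leans against the tester, with its upper end face at (248,200) and its foot near (265,258). The cup at (278,183) is empty. I measure it from the scene camera too.

```bash
python3 - <<'E'
from scan import *
c=cam('wrist'); pickle.dump(c,open('w18.pkl','wb'))
for z in (.06,.09,.1,.11,.12): 
  p=unproj(c,[[248,202]],z)[0]
  for z2 in (.0,.028): q=unproj(c,[[265,262]],z2)[0]; print(z,z2,p.round(3),q.round(3),np.linalg.norm(p-q).round(3), 'r_up',np.linalg.norm(p[:2]-T).round(3))
s=cam('scene'); print(proj(s,[[*LOAD,.1]])); i=s['image'][190:310,180:340,::-1]
w=c['image'][170:290,200:360,::-1]
cv2.imwrite('pics/w18.png',np.hstack([cv2.resize(i,(400,300),interpolation=cv2.INTER_CUBIC),cv2.resize(w,(400,300),interpolation=cv2.INTER_CUBIC)])); pickle.dump(s,open('s18.pkl','wb'))
E
```

```text
0.06 0.0 [0.505 0.106 0.06 ] [0.412 0.061 0.   ] 0.119 r_up 0.126
0.06 0.028 [0.505 0.106 0.06 ] [0.424 0.064 0.028] 0.097 r_up 0.126
0.09 0.0 [0.513 0.106 0.09 ] [0.412 0.061 0.   ] 0.142 r_up 0.118
0.09 0.028 [0.513 0.106 0.09 ] [0.424 0.064 0.028] 0.116 r_up 0.118
0.1 0.0 [0.515 0.105 0.1  ] [0.412 0.061 0.   ] 0.151 r_up 0.115
0.1 0.028 [0.515 0.105 0.1  ] [0.424 0.064 0.028] 0.124 r_up 0.115
0.11 0.0 [0.518 0.105 0.11 ] [0.412 0.061 0.   ] 0.159 r_up 0.113
0.11 0.028 [0.518 0.105 0.11 ] [0.424 0.064 0.028] 0.132 r_up 0.113
0.12 0.0 [0.521 0.105 0.12 ] [0.412 0.061 0.   ] 0.168 r_up 0.11
0.12 0.028 [0.521 0.105 0.12 ] [0.424 0.064 0.028] 0.14 r_up 0.11
[[241.51209135 234.51740947]]
```

View pics/w18.png

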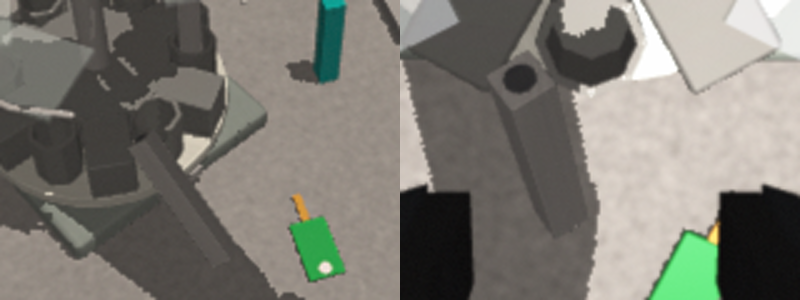

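```bash
python3 - <<'E'
from scan import *
c=pickle.load(open('w18.pkl','rb')); s=pickle.load(open('s18.pkl','rb'))
U=np.array([.515,.105,.102]); 
for zl in (.012,):
  l=unproj(c,[[268,257]],zl)[0]; print(l,np.linalg.norm(U-l)); print('scene',proj(s,[U,l]))
g=U+(l-U)*60/140; print(g); R=down(-63.5)
rel([g[0],g[1],.2],R); rel([g[0],g[1],.054],R)
E
```

```text
[0.42518731 0.06042439 0.012     ] 0.13473419789201402
scene [[235.98606391 246.41501134]
 [271.21644006 290.6825729 ]]
[0.47650885 0.08589617 0.06342857]
turn [-0.0, 0.2, -10.2] shift [-0.0621, -0.0235, 0.1044]
turn [-0.0, 0.2, -10.2] shift [-0.0616, -0.0235, 0.2504]
```

send_rows([
  [[0,0,-10],[-0.0621,-0.0235,0.05],0.06],
  [[0,0,-10],[-0.0621,-0.0235,0.1044],0.06],
  [[0,0,-10],[-0.0621,-0.0235,0.16],0.06],
  [[0,0,-10],[-0.0616,-0.0235,0.21],0.06],
  [[0,0,-10],[-0.0616,-0.0235,0.24],0.06],
  [[0,0,-10],[-0.0616,-0.0235,0.2504],0.06],
  [[0,0,-10],[-0.0616,-0.0235,0.2504],0.06],
  [[0,0,-10],[-0.0616,-0.0235,0.2504],0.01],
  [[0,0,-10],[-0.0616,-0.0235,0.2504],0.01],
  [[0,0,-10],[-0.0616,-0.0235,0.2504],0.01],
  [[0,0,-10],[-0.0616,-0.0235,0.2504],0.01],
  [[0,0,-10],[-0.0616,-0.0235,0.2504],0.01],
  [[0,0,-10],[-0.07,-0.0235,0.235],0.01],
  [[0,0,-10],[-0.09,-0.0235,0.2],0.01],
  [[0,0,-10],[-0.11,-0.0235,0.16],0.01],
  [[0,0,-10],[-0.11,-0.0235,0.12],0.01],
  [[0,0,-10],[-0.11,-0.0235,0.12],0.01],
], newtons=30)

```text
clock: 43.4
ee_pos: [0.4323, 0.0726, 0.1882]
tool_rot: [3.057, 0.713, 0.007]
ft_force: [-0.0, -0.8, -1.9]
width: 0.0271
```

```bash
python3 - <<'E'
from scan import *
s=manip.observe();print(s['clock'],s['ee_pos'],s['ft_force'],s['width'])
c=cam('wrist','w19.png')
b=(.4884,-.3079,-7)
rel([.45,-.12,.2],down(-85));rel([b[0],b[1],.13],down(-97)); rel([b[0],b[1],.07],down(-97)); rel([b[0],b[1],.012],down(-97))
E
```

```text
43.4 [0.43229351 0.07259347 0.18819505] [-0.01853335 -0.78820407 -1.88422474] 0.027114872315675755
turn [0.1, -0.1, 21.3] shift [-0.0683, 0.1806, -0.013]
turn [0.1, -0.1, 33.3] shift [-0.117, 0.3659, 0.0575]
turn [0.1, -0.1, 33.3] shift [-0.1171, 0.3657, 0.1175]
turn [0.1, -0.1, 33.3] shift [-0.1171, 0.3656, 0.1755]
```

send_rows([
  [[0,0,5],[-0.017,0.045,-0.013],0.01],
  [[0,0,10],[-0.034,0.09,-0.013],0.01],
  [[0,0,15],[-0.051,0.135,-0.013],0.01],
  [[0,0,21],[-0.068,0.18,-0.013],0.01],
  [[0,0,24],[-0.08,0.227,-0.01],0.01],
  [[0,0,27],[-0.093,0.273,0.01],0.01],
  [[0,0,30],[-0.105,0.32,0.035],0.01],
  [[0,0,33.3],[-0.117,0.366,0.0575],0.01],
  [[0,0,33.3],[-0.117,0.366,0.09],0.01],
  [[0,0,33.3],[-0.117,0.366,0.115],0.01],
  [[0,0,33.3],[-0.117,0.366,0.115],0.01],
])

```text
clock: 44.82
ee_pos: [0.4857, -0.306, 0.0678]
tool_rot: [-3.134, 0.191, 0.011]
ft_force: [0.1, -0.5, -2.1]
width: 0.0276
```

send_rows([
  [[0,0,0],[0,0,0],0.01],
  [[0,0,0],[0,0,0.015],0.01],
  [[0,0,0],[0,0,0.03],0.01],
  [[0,0,0],[0,0,0.045],0.01],
  [[0,0,0],[0,0,0.054],0.01],
  [[0,0,0],[0,0,0.054],0.01],
  [[0,0,0],[0,0,0.054],0.05],
  [[0,0,0],[0,0,0.054],0.05],
  [[0,0,0],[0,0,0.03],0.05],
  [[0,0,0],[-0.03,0,-0.03],0.05],
  [[0,0,0],[-0.06,0,-0.08],0.05],
  [[0,0,0],[-0.1,0,-0.12],0.05],
  [[0,0,0],[-0.1,0,-0.12],0.05],
], newtons=5)

```text
clock: 46.45
ee_pos: [0.388, -0.2967, 0.194]
tool_rot: [3.129, -0.196, 0.003]
ft_force: [-0.3, -0.6, 0.0]
width: 0.05
```

```bash
cat >> scan.py <<'E'
def mask_bar(c,b):
    """find bar in the wrist image: parallel long edges by Hough around the expected place, in world coordinates at z=.022"""
    g=cv2.cvtColor(c['image'],cv2.COLOR_RGB2GRAY)[:235]; e=cv2.Canny(g,40,100)
    L=cv2.HoughLinesP(e,1,np.pi/360,35,minLineLength=35,maxLineGap=6)
    for l in L[:,0].astype(float):
        a,bb=unproj(c,[l[:2],l[2:]],.022)[:,:2]; d=bb-a; ang=(np.degrees(np.arctan2(d[1],d[0]))+90)%180-90
        m=(a+bb)/2
        if np.linalg.norm(m-np.array(b[:2]))<.09 : print(a.round(3),bb.round(3),'ang',ang.round(1),'off',round(float((m-np.array(b[:2]))@[-np.sin(np.radians(ang)),np.cos(np.radians(ang))]),4))
E
python3 - <<'E'
from scan import *
s=manip.observe();print(s['clock'],s['ee_pos'],s['ft_force'],s['width'])
c=cam('wrist','w20.png'); b=(.4884,-.3079,-7); prof(c,b,-.1); mask_bar(c,b); pickle.dump(c,open('w20.pkl','wb'))
E
```

```text
46.45 [ 0.38804144 -0.29672442  0.19399134] [-0.28259684 -0.56564112  0.03340826] 0.05000210365624402
along from -0.1 [179, 181, 184, 181, 87, 85, 86, 85, 108, 110, 109, 110, 109, 110, 111, 111, 112, 113, 112, 113]
along from -0.1 [184, 187, 176, 87, 88, 87, 84, 84, 109, 111, 112, 112, 111, 112, 112, 112, 111, 112, 113, 113]
across -.03.. -0.05 [195, 96, 93, 92, 92, 92, 89, 90, 88, 87, 87, 108, 112, 113, 111, 109, 113, 111, 113, 112, 111, 99, 87, 89, 89, 90, 90, 88, 165, 174, 171]
across -.03.. -0.01 [193, 190, 186, 183, 179, 177, 176, 178, 185, 189, 187, 237, 239, 241, 239, 237, 240, 236, 236, 233, 230, 214, 87, 96, 185, 192, 193, 194, 193, 187, 186]
across -.03.. 0.02 [189, 191, 188, 189, 193, 196, 192, 187, 183, 187, 190, 231, 234, 235, 232, 232, 235, 233, 234, 232, 230, 180, 86, 115, 186, 187, 190, 189, 188, 190, 188]
[ 0.414 -0.308] [ 0.547 -0.324] ang -6.9 off -0.0086
[ 0.527 -0.301] [ 0.482 -0.295] ang -7.7 off 0.0124
[ 0.487 -0.318] [ 0.537 -0.324] ang -6.8 off -0.0103
[ 0.547 -0.299] [ 0.519 -0.295] ang -7.8 off 0.0167
[ 0.463 -0.288] [ 0.506 -0.294] ang -7.9 off 0.0158
[ 0.414 -0.286] [ 0.465 -0.293] ang -7.7 off 0.0115
[ 0.417 -0.328] [ 0.458 -0.333] ang -7.2 off -0.0292
```

Bar 2 now lies flat at (0.4815, -0.307), yaw -7°. I repeat the hinge lift.

```bash
python3 - <<'E'
from scan import *
rel([.4199,-.2995,.10],down(-97)); rel([.4199,-.2995,.012],down(-97))
E
```

```text
turn [0.2, -0.1, -0.1] shift [0.0309, -0.001, 0.0926]
turn [0.2, -0.1, -0.1] shift [0.0308, -0.0014, 0.1806]
```

send_rows([
  [[0,0,0],[0.031,-0.001,0.05],0.05],
  [[0,0,0],[0.031,-0.001,0.11],0.05],
  [[0,0,0],[0.031,-0.001,0.16],0.05],
  [[0,0,0],[0.031,-0.001,0.1806],0.05],
  [[0,0,0],[0.031,-0.001,0.1806],0.05],
  [[0,0,0],[0.031,-0.001,0.1806],0.01],
  [[0,0,0],[0.031,-0.001,0.1806],0.01],
  [[0,0,0],[0.031,-0.001,0.1806],0.01],
  [[0,0,0],[0.031,-0.001,0.1806],0.01],
  [[0,0,0],[0.035,-0.001,0.158],0.01],
  [[0,0,0],[0.0427,-0.001,0.136],0.01],
  [[0,0,0],[0.0542,-0.001,0.116],0.01],
  [[0,0,0],[0.069,-0.001,0.0985],0.01],
  [[0,0,0],[0.0866,-0.001,0.0835],0.01],
  [[0,0,0],[0.1065,-0.001,0.072],0.01],
  [[0,0,0],[0.1282,-0.001,0.064],0.01],
  [[0,0,0],[0.151,-0.001,0.06],0.01],
  [[0,0,0],[0.1694,-0.001,0.06],0.01],
  [[0,0,0],[0.18,-0.001,0.06],0.01],
  [[0,0,0],[0.18,-0.001,0.06],0.01],
], newtons=5)

```text
clock: 49.0
ee_pos: [0.5679, -0.316, 0.1306]
tool_rot: [3.135, -0.191, -0.002]
ft_force: [-0.0, 0.1, -1.2]
width: 0.0222
```

```bash
python3 - <<'E'
from scan import *
s=manip.observe();print(s['clock'],s['ee_pos'],s['ft_force'],s['width'])
lowend(cam('wrist','w21.png'))
p0,R0=cur()
rel([p0[0],p0[1],.265],R0); rel([.45,-.15,.265],down(-85)); rel([*(LOAD-.14*E_),.265],down(-73.8)); rel([*(LOAD-.012*E_),.262],down(-73.8))
E
```

```text
49.0 [ 0.56785369 -0.31596535  0.13057634] [-0.02341811  0.10030743 -1.18297847] 0.02221319245148966
[(0.0, 94), (0.003, 94), (0.006, 93), (0.009, 94), (0.012, 94), (0.015, 95), (0.018, 93), (0.021, 94), (0.024, 95), (0.027, 94), (0.03, 110), (0.033, 113), (0.036, 112), (0.039, 111), (0.042, 112), (0.045, 109), (0.048, 110), (0.051, 114), (0.054, 116), (0.057, 113), (0.06, 114), (0.063, 120), (0.066, 221), (0.069, 216), (0.072, 221), (0.075, 223), (0.078, 218)]
[(0.0, 95), (0.003, 96), (0.006, 94), (0.009, 94), (0.012, 93), (0.015, 93), (0.018, 94), (0.021, 100), (0.024, 104), (0.027, 102), (0.03, 117), (0.033, 228), (0.036, 225), (0.039, 221), (0.042, 224), (0.045, 225), (0.048, 217), (0.051, 110), (0.054, 112), (0.057, 219), (0.06, 224), (0.063, 226), (0.066, 226), (0.069, 226), (0.072, 224), (0.075, 224), (0.078, 222)]
turn [0.0, 0.0, 0.0] shift [-0.0002, 0.0001, -0.1345]
turn [0.0, 0.1, -12.0] shift [-0.1368, -0.1504, -0.1344]
turn [0.0, 0.1, -23.2] shift [-0.2024, -0.3354, -0.1345]
turn [0.0, 0.1, -23.2] shift [-0.0847, -0.3858, -0.1317]
```

send_rows([
  [[0,0,0],[0,0,0],0.01],
  [[0,0,0],[0,0,0],0.01],
  [[0,0,0],[0,0,-0.044],0.01],
  [[0,0,0],[0,0,-0.088],0.01],
  [[0,0,0],[0,0,-0.1345],0.01],
  [[0,0,-3],[-0.034,-0.038,-0.1345],0.01],
  [[0,0,-6],[-0.068,-0.075,-0.1345],0.01],
  [[0,0,-9],[-0.103,-0.113,-0.1345],0.01],
  [[0,0,-12],[-0.137,-0.15,-0.1345],0.01],
  [[0,0,-15],[-0.153,-0.197,-0.1345],0.01],
  [[0,0,-18],[-0.17,-0.243,-0.1345],0.01],
  [[0,0,-21],[-0.186,-0.289,-0.1345],0.01],
  [[0,0,-23.2],[-0.2024,-0.3354,-0.1345],0.01],
  [[0,0,-23.2],[-0.164,-0.352,-0.133],0.01],
  [[0,0,-23.2],[-0.126,-0.368,-0.132],0.01],
  [[0,0,-23.2],[-0.0884,-0.3842,-0.132],0.01],
  [[0,0,-23.2],[-0.0884,-0.3842,-0.132],0.01],
  [[0,0,-23.2],[-0.0884,-0.3842,-0.132],0.01],
], newtons=55)

```text
clock: 51.3
ee_pos: [0.5261, 0.0758, 0.2623]
tool_rot: [3.109, 0.443, -0.003]
ft_force: [-0.1, -0.4, -2.8]
width: 0.021
```

```bash
python3 - <<'E'
from scan import *
s=manip.observe();print(s['clock'],s['ee_pos'],s['tool_rot'],s['ft_force'],s['width'])
c=cam('wrist','w22.png'); lowend(c); print(proj(c,[[*LOAD,.103]]))
R1=down(-73.8)@Ro.from_euler('y',-7,degrees=True).as_matrix(); rel([*LOAD,.262],R1); rel([*LOAD,.187],R1)
E
```

```text
51.3 [0.52608475 0.07584915 0.26230505] [ 3.10883589e+00  4.42829774e-01 -2.96084471e-03] [-0.07516621 -0.37397252 -2.77321398] 0.020967175521258465
[(0.0, 88), (0.003, 86), (0.006, 86), (0.009, 86), (0.012, 85), (0.015, 86), (0.018, 86), (0.021, 86), (0.024, 87), (0.027, 87), (0.03, 204), (0.033, 209), (0.036, 157), (0.039, 82), (0.042, 54), (0.045, 83), (0.048, 84), (0.051, 86), (0.054, 86), (0.057, 86), (0.06, 86), (0.063, 86), (0.066, 88), (0.069, 87), (0.072, 88), (0.075, 87), (0.078, 87)]
[(0.0, 88), (0.003, 88), (0.006, 88), (0.009, 87), (0.012, 87), (0.015, 85), (0.018, 87), (0.021, 86), (0.024, 86), (0.027, 86), (0.03, 84), (0.033, 105), (0.036, 85), (0.039, 57), (0.042, 85), (0.045, 110), (0.048, 119), (0.051, 196), (0.054, 121), (0.057, 201), (0.06, 122), (0.063, 132), (0.066, 122), (0.069, 90), (0.072, 88), (0.075, 87), (0.078, 87)]
[[278.1346678  174.89594082]]
turn [0.1, -6.9, -0.0] shift [0.0167, -0.0004, 0.0004]
turn [0.1, -6.9, -0.0] shift [0.0169, -0.0005, 0.0754]
```

send_rows([
  [[0,-4,0],[0.008,0,0],0.01],
  [[0,-7.5,0],[0.0165,0,0],0.01],
  [[0,-7.5,0],[0.0165,0,0],0.01],
  [[0,-7.5,0],[0.0165,0,0.02],0.01],
  [[0,-7.5,0],[0.0165,0,0.04],0.01],
  [[0,-7.5,0],[0.0165,0,0.055],0.01],
  [[0,-7.5,0],[0.0165,0,0.067],0.01],
  [[0,-7.5,0],[0.0165,0,0.067],0.01],
])

```text
clock: 52.35
ee_pos: [0.5418, 0.08, 0.194]
tool_rot: [3.084, 0.439, -0.207]
ft_force: [0.0, 0.1, -2.5]
width: 0.0213
```

```bash
python3 - <<'E'
from scan import *
s=manip.observe();print(s['clock'],s['ee_pos'],s['tool_rot'],s['ft_force'],s['width'])
c=cam('wrist','w23.png'); im=c['image']; p,R=cur()
# where does the bar disappear into the cup? profile along image column
uv=np.round(proj(c,[p])).astype(int)[0]; print(uv,[int(im[v,279].min()) for v in range(150,300,6)], proj(c,[[*LOAD,.103],np.r_[LOAD+.0175*E_,.103],np.r_[LOAD-.0175*E_,.103]]).round(0).tolist())
E
```

```text
52.35 [0.54178449 0.08001523 0.19401935] [ 3.08401556  0.43873424 -0.20745283] [ 0.01955889  0.09925172 -2.54380989] 0.0212900516236979
[279 268] [79, 80, 76, 69, 81, 86, 86, 86, 87, 87, 87, 88, 87, 86, 88, 88, 88, 88, 88, 88, 87, 89, 114, 46, 47] [[278.0, 197.0], [278.0, 173.0], [278.0, 220.0]]
```

send_rows([
  [[0,0,0],[0.0012,0,0.009],0.01],
  [[0,0,0],[0.0012,0,0.009],0.01],
  [[0,0,0],[0.0012,0,0.009],0.045],
  [[0,0,0],[0.0012,0,0.009],0.045],
  [[0,0,0],[0.0012,0,0.009],0.045],
  [[0,0,0],[-0.005,0,-0.04],0.045],
  [[0,0,0],[-0.01,0,-0.08],0.045],
  [[0,7.5,0],[-0.0144,0,-0.11],0.045],
  [[0,7.5,0],[-0.0144,0,-0.11],0.045],
  [[0,7.5,0],[-0.0144,0,-0.11],0.045],
])

```text
clock: 53.65
ee_pos: [0.5428, 0.0801, 0.3059]
tool_rot: [3.109, 0.441, -0.004]
ft_force: [0.0, 0.7, -0.4]
width: 0.0454
```

```bash
python3 - <<'E'
from scan import *
s=manip.observe();print(s['clock'],s['ee_pos'],s['ft_force'],s['width'])
c=cam('wrist','w24.png'); topcheck(c); print(proj(c,[np.r_[LOAD+i*.011*E_+j*.011*N_,.188] for i in(-1,1) for j in(-1,1)]).round(0).tolist())
print(c['image'][180:230:4,255:305:4].min(2))
rel([*T,.305],down(-43.8)); rel([*T,.233],down(-43.8))
E
```

```text
53.65 [0.54277337 0.08008827 0.30591644] [ 0.02996359  0.67218764 -0.38052166] 0.04540384382097519
[(-0.024, 94), (-0.021, 95), (-0.018, 93), (-0.015, 92), (-0.012, 88), (-0.009, 97), (-0.006, 104), (-0.003, 105), (-0.0, 98), (0.003, 102), (0.006, 105), (0.009, 107), (0.012, 75), (0.015, 70), (0.018, 68), (0.021, 70), (0.024, 72)]
[(-0.024, 254), (-0.021, 254), (-0.018, 254), (-0.015, 254), (-0.012, 167), (-0.009, 244), (-0.006, 140), (-0.003, 121), (-0.0, 96), (0.003, 102), (0.006, 109), (0.009, 99), (0.012, 71), (0.015, 129), (0.018, 139), (0.021, 136), (0.024, 138)]
[[291.0, 218.0], [264.0, 219.0], [292.0, 191.0], [263.0, 191.0]]
[[135  76  73  69  69  69  69  70  71  73 196 254 131]
 [ 85  64  51  69  71  71  69  72  70  56 191 248 254]
 [105  61  44  71  70  70  70  69  71  67 188 253 254]
 [139  75  46 107 105 106 159 104 105 103 199 254 254]
 [140  87  51 105 108  97 113 126 154 165 237 254 254]
 [125 134  75 107  63  44  70 113 238 240 252 231 199]
 [ 92  93  91 105  46  44  46 111 162 237 192 190 200]
 [ 90  91  95 105  57  45  59 116 230 236 196 196 191]
 [ 94  92  94 101 105  67  52 212 245 230 190 194 200]
 [ 93  93  93  98  98 101 109 237 239 222 199 193 198]
 [ 95  88  96  91  92  97 198 198 192 194 198 197 197]
 [ 92  97  96  90  92  94 197 190 198 199 195 194 191]
 [ 94  95  92  93  95  93 189 196 200 201 201 201 201]]
turn [-0.0, 0.2, -30.0] shift [0.0917, -0.0006, 0.0001]
turn [-0.0, 0.2, -30.0] shift [0.0919, -0.0007, 0.0721]
```

Bar 2 is in: its top face spans cols 265–293 and rows 191–217, matching 188 mm. I turn the table again.

send_rows([
  [[0,0,-10],[0.04,0,0],0.045],
  [[0,0,-20],[0.07,0,0],0.045],
  [[0,0,-30],[0.092,0,0],0.045],
  [[0,0,-30],[0.092,0,0.02],0.045],
  [[0,0,-30],[0.092,0,0.055],0.045],
  [[0,0,-30],[0.092,0,0.072],0.045],
  [[0,0,-30],[0.092,0,0.072],0.0],
  [[0,0,-30],[0.092,0,0.072],0.0],
  [[0,0,-30],[0.092,0,0.072],0.0],
  [[0,0,-30],[0.092,0,0.072],0.0],
  [[0,0,-39],[0.092,0,0.072],0],
  [[0,0,-48],[0.092,0,0.072],0],
  [[0,0,-57],[0.092,0,0.072],0],
  [[0,0,-66],[0.092,0,0.072],0],
  [[0,0,-75],[0.092,0,0.072],0],
  [[0,0,-84],[0.092,0,0.072],0],
  [[0,0,-90],[0.092,0,0.072],0],
  [[0,0,-90],[0.092,0,0.072],0],
  [[0,0,-90],[0.092,0,0.072],0],
], newtons=35)

```text
clock: 56.08
ee_pos: [0.63, 0.1076, 0.2356]
tool_rot: [-1.884, -2.512, 0.002]
ft_force: [-7.6, 1.0, 6.7]
width: 0.014
```

```bash
python3 - <<'E'
from scan import *
s=manip.observe();print(s['clock'],s['ee_pos'],s['ft_force'],s['width'],s['qpos'].round(2))
p0,R0=cur(); y=R0[:,1]; print(np.degrees(np.arctan2(y[1],y[0])))
b=BAR[3]; d=np.array([np.cos(np.radians(b[2])),np.sin(np.radians(b[2])),0]); g=np.array([b[0],b[1],.14])-.062*d
rel([*T,.3],R0); rel([.50,-.05,.29],down(-40)); rel([.50,-.15,.25],down(-90+b[2]));rel(g,down(-90+b[2]))
E
```

```text
56.075 [0.62996262 0.10759826 0.23557094] [-7.62389535  1.0067467   6.71931604] 0.013973880596473275 [ 0.44  0.79 -1.11  1.53  0.72  1.28 -0.48]
16.26621787759346
turn [0.0, 0.0, 0.0] shift [-0.0013, 0.0001, -0.0644]
turn [-0.1, 0.0, 56.3] shift [-0.1149, -0.169, -0.0541]
turn [-0.1, 0.1, 114.6] shift [-0.2109, -0.1969, -0.0141]
turn [-0.1, 0.1, 114.6] shift [-0.3153, -0.1313, 0.0957]
```

```bash
python3 - <<'E'
from scan import *
b=BAR[3]; d=np.array([np.cos(np.radians(b[2])),np.sin(np.radians(b[2])),0]); g=np.array([b[0],b[1],0])+.02*d
rel([g[0],g[1],.3],down(-90+b[2])); rel([g[0],g[1],.16],down(-90+b[2])); rel([.64,-.06,.3],down(-45))
E
```

```text
turn [-0.1, 0.1, 114.6] shift [-0.3493, -0.057, -0.0645]
turn [-0.1, 0.1, 114.6] shift [-0.3494, -0.0567, 0.0755]
turn [-0.1, 0.0, 61.3] shift [-0.1637, -0.0375, -0.0644]
```

send_rows([
  [[0,0,0],[0,0,0],0.045],
  [[0,0,0],[0,0,0],0.045],
  [[0,0,0],[0,0,-0.035],0.045],
  [[0,0,0],[0,0,-0.0645],0.045],
  [[0,0,61],[-0.164,-0.0375,-0.0645],0.045],
  [[0,0,61],[-0.164,-0.0375,-0.0645],0.045],
  [[0,0,61],[-0.164,-0.0375,-0.0645],0.045],
  [[0,0,61],[-0.164,-0.0375,-0.0645],0.045],
  [[0,0,61],[-0.164,-0.0375,-0.0645],0.045],
  [[0,0,61],[-0.164,-0.0375,-0.0645],0.045],
  [[0,0,114.6],[-0.3493,-0.057,-0.0645],0.05],
  [[0,0,114.6],[-0.3493,-0.057,-0.0645],0.05],
  [[0,0,114.6],[-0.3493,-0.057,-0.0645],0.05],
  [[0,0,114.6],[-0.3493,-0.057,-0.0645],0.05],
  [[0,0,114.6],[-0.3493,-0.057,-0.0645],0.05],
  [[0,0,114.6],[-0.3493,-0.057,0],0.05],
  [[0,0,114.6],[-0.3494,-0.057,0.05],0.05],
  [[0,0,114.6],[-0.3494,-0.057,0.0755],0.05],
  [[0,0,114.6],[-0.3494,-0.057,0.0755],0.05],
])

```text
clock: 58.45
ee_pos: [0.6725, -0.2454, 0.1568]
tool_rot: [3.133, -0.23, -0.007]
ft_force: [-0.8, -0.3, -0.1]
width: 0.05
```

```bash
python3 - <<'E'
from scan import *
s=manip.observe();print(s['clock'],s['ee_pos'],s['qpos'].round(2))
b=BAR[3];c=cam('wrist','w25.png'); im=c['image']; a=np.radians(b[2]); d=np.array([np.cos(a),np.sin(a),0]);n=np.array([-d[1],d[0],0])
f=lambda P:[int(im[min(max(v,0),419),min(max(u,0),559)].min()) for u,v in np.round(proj(c,P)).astype(int)]
B=np.array([b[0],b[1],.022])
print(f([B+k*d for k in np.arange(.04,.1,.003)]))
for k in (.04,.055): print(f([B+k*d+w*n for w in np.arange(-.03,.031,.002)]))
g=np.r_[b[:2],0]+.02*d; rel([g[0],g[1],.006],down(-90+b[2]))
E
```

```text
58.45 [ 0.67253287 -0.24542598  0.15684507] [ 0.66  0.82 -0.63  1.37  0.5   1.12 -1.76]
[112, 110, 110, 111, 112, 110, 112, 113, 112, 110, 67, 96, 96, 98, 97, 96, 187, 196, 195, 196]
[93, 95, 96, 94, 92, 94, 96, 95, 94, 97, 95, 114, 114, 116, 108, 112, 113, 113, 113, 111, 104, 93, 96, 101, 101, 99, 99, 97, 96, 97, 99]
[98, 98, 96, 95, 94, 95, 95, 94, 94, 94, 97, 113, 115, 115, 109, 110, 114, 112, 115, 114, 109, 95, 95, 96, 188, 193, 196, 198, 190, 109, 96]
turn [0.1, 0.1, -0.1] shift [-0.0009, -0.0018, 0.1531]
```

send_rows([
  [[0,0,0],[0,0,0.06],0.05],
  [[0,0,0],[0,0,0.11],0.05],
  [[0,0,0],[0,0,0.14],0.05],
  [[0,0,0],[0,0,0.153],0.05],
  [[0,0,0],[0,0,0.153],0.05],
  [[0,0,0],[0,0,0.153],0.01],
  [[0,0,0],[0,0,0.153],0.01],
  [[0,0,0],[0,0,0.153],0.01],
  [[0,0,0],[0,0,0.12],0.01],
  [[0,0,0],[0,0,0.08],0.01],
  [[0,0,0],[-0.038,0.022,0.08],0.01],
  [[0,0,0],[-0.077,0.045,0.08],0.01],
  [[0,0,0],[-0.115,0.068,0.08],0.01],
  [[0,0,0],[-0.1536,0.0904,0.1],0.01],
  [[0,0,0],[-0.1536,0.0904,0.135],0.01],
  [[0,0,0],[-0.1536,0.0904,0.151],0.01],
  [[0,0,0],[-0.1536,0.0904,0.151],0.01],
  [[0,0,0],[-0.1536,0.0904,0.151],0.05],
  [[0,0,0],[-0.1536,0.0904,0.151],0.05],
  [[0,0,0],[-0.1536,0.0904,0.1],0.05],
], newtons=30)

```text
clock: 61.0
ee_pos: [0.5068, -0.3112, 0.0576]
tool_rot: [-3.132, 0.229, 0.009]
ft_force: [0.9, -0.3, 0.2]
width: 0.0493
```

send_rows([
  [[0,0,0],[-0.04,0,-0.06],0.05],
  [[0,0,0],[-0.1,0,-0.1],0.05],
  [[0,0,0],[-0.13,0,-0.12],0.05],
  [[0,0,0],[-0.13,0,-0.12],0.05],
  [[0,0,0],[-0.13,0,-0.12],0.05],
])

```text
clock: 61.62
ee_pos: [0.381, -0.2935, 0.1799]
tool_rot: [3.131, -0.23, 0.002]
ft_force: [-0.4, -0.3, 0.3]
width: 0.0499
```

```bash
python3 - <<'E'
from scan import *
s=manip.observe();print(s['clock'],s['ee_pos'],s['width'],s['ft_force'])
b=(.488,-.308,-8.3);c=cam('wrist','w26.png'); prof(c,b,-.1)
a=np.radians(b[2]); rel(np.r_[b[0],b[1],.012]-.062*np.array([np.cos(a),np.sin(a),0]),down(-90+b[2]))
E
```

```text
61.625 [ 0.38102482 -0.29351661  0.17993008] 0.04990190426124409 [-0.35265065 -0.25365195  0.27391132]
along from -0.1 [180, 101, 88, 87, 90, 88, 86, 88, 87, 88, 109, 112, 113, 113, 113, 114, 115, 114, 115, 240]
along from -0.1 [88, 90, 89, 88, 86, 87, 84, 85, 89, 90, 105, 110, 111, 111, 112, 111, 112, 113, 111, 113]
across -.03.. -0.05 [95, 94, 95, 93, 92, 91, 90, 89, 88, 88, 83, 112, 114, 114, 111, 116, 115, 111, 112, 112, 110, 81, 89, 91, 91, 94, 92, 90, 92, 90, 88]
across -.03.. -0.01 [194, 191, 187, 184, 182, 180, 177, 178, 184, 190, 183, 241, 243, 242, 239, 241, 242, 237, 237, 234, 227, 112, 94, 181, 191, 195, 197, 196, 194, 189, 188]
across -.03.. 0.02 [189, 191, 192, 189, 194, 198, 196, 190, 187, 189, 205, 238, 238, 238, 233, 235, 237, 236, 235, 232, 228, 99, 90, 178, 185, 190, 192, 191, 191, 190, 185]
turn [0.1, -0.0, -0.1] shift [0.0457, -0.001, 0.1675]
```

Bar 3 lies exactly as planned (near end at -70 mm). Hinge lift with the same arc, ending 5 mm further on.

send_rows([
  [[0,0,0],[0.0457,-0.001,0.05],0.05],
  [[0,0,0],[0.0457,-0.001,0.1],0.05],
  [[0,0,0],[0.0457,-0.001,0.145],0.05],
  [[0,0,0],[0.0457,-0.001,0.1675],0.05],
  [[0,0,0],[0.0457,-0.001,0.1675],0.05],
  [[0,0,0],[0.0457,-0.001,0.1675],0.01],
  [[0,0,0],[0.0457,-0.001,0.1675],0.01],
  [[0,0,0],[0.0457,-0.001,0.1675],0.01],
  [[0,0,0],[0.0457,-0.001,0.1675],0.01],
  [[0,0,0],[0.0497,-0.001,0.145],0.01],
  [[0,0,0],[0.0574,-0.001,0.123],0.01],
  [[0,0,0],[0.0689,-0.001,0.103],0.01],
  [[0,0,0],[0.0837,-0.001,0.0855],0.01],
  [[0,0,0],[0.1013,-0.001,0.0705],0.01],
  [[0,0,0],[0.1212,-0.001,0.059],0.01],
  [[0,0,0],[0.1429,-0.001,0.051],0.01],
  [[0,0,0],[0.1657,-0.001,0.047],0.01],
  [[0,0,0],[0.184,-0.001,0.047],0.01],
  [[0,0,0],[0.2,-0.001,0.047],0.01],
  [[0,0,0],[0.2,-0.001,0.047],0.01],
], newtons=5)

```text
clock: 64.18
ee_pos: [0.5786, -0.3211, 0.132]
tool_rot: [3.133, -0.229, -0.001]
ft_force: [-1.5, -0.5, -2.8]
width: 0.022
```

```bash
python3 - <<'E'
from scan import *
s=manip.observe();print(s['clock'],s['ee_pos'],s['ft_force'],s['width'])
lowend(cam('wrist','w27.png'))
p0,R0=cur()
rel([p0[0],p0[1],.265],R0); rel([.45,-.15,.265],down(-85)); rel([*(LOAD-.14*E_),.265],down(-73.8)); rel([*(LOAD-.012*E_),.262],down(-73.8))
E
```

```text
64.175 [ 0.57859389 -0.3210955   0.13197936] [-1.54927355 -0.50263742 -2.82190585] 0.022047384794283666
[(0.0, 93), (0.003, 93), (0.006, 92), (0.009, 92), (0.012, 93), (0.015, 94), (0.018, 94), (0.021, 94), (0.024, 107), (0.027, 111), (0.03, 112), (0.033, 113), (0.036, 110), (0.039, 115), (0.042, 117), (0.045, 113), (0.048, 115), (0.051, 116), (0.054, 113), (0.057, 110), (0.06, 112), (0.063, 120), (0.066, 219), (0.069, 219), (0.072, 213), (0.075, 221), (0.078, 226)]
[(0.0, 94), (0.003, 94), (0.006, 95), (0.009, 93), (0.012, 95), (0.015, 97), (0.018, 98), (0.021, 97), (0.024, 108), (0.027, 221), (0.03, 222), (0.033, 221), (0.036, 220), (0.039, 217), (0.042, 220), (0.045, 222), (0.048, 216), (0.051, 107), (0.054, 108), (0.057, 209), (0.06, 223), (0.063, 226), (0.066, 223), (0.069, 223), (0.072, 225), (0.075, 225), (0.078, 226)]
turn [0.0, 0.0, 0.0] shift [-0.0002, 0.0001, -0.1332]
turn [0.0, 0.1, -13.4] shift [-0.1515, -0.1506, -0.133]
turn [0.0, 0.1, -24.6] shift [-0.2215, -0.3339, -0.1331]
turn [0.0, 0.1, -24.6] shift [-0.1051, -0.3872, -0.1303]
```

send_rows([
  [[0,0,0],[0,0,0],0.01],
  [[0,0,0],[0,0,0],0.01],
  [[0,0,0],[0,0,-0.044],0.01],
  [[0,0,0],[0,0,-0.088],0.01],
  [[0,0,0],[0,0,-0.133],0.01],
  [[0,0,-3],[-0.038,-0.038,-0.133],0.01],
  [[0,0,-6],[-0.076,-0.075,-0.133],0.01],
  [[0,0,-10],[-0.114,-0.113,-0.133],0.01],
  [[0,0,-13.4],[-0.1515,-0.15,-0.133],0.01],
  [[0,0,-16],[-0.169,-0.197,-0.133],0.01],
  [[0,0,-19],[-0.187,-0.243,-0.133],0.01],
  [[0,0,-22],[-0.204,-0.289,-0.133],0.01],
  [[0,0,-24.6],[-0.2215,-0.334,-0.133],0.01],
  [[0,0,-24.6],[-0.183,-0.352,-0.132],0.01],
  [[0,0,-24.6],[-0.144,-0.37,-0.131],0.01],
  [[0,0,-24.6],[-0.105,-0.387,-0.1303],0.01],
  [[0,0,-24.6],[-0.105,-0.387,-0.1303],0.01],
  [[0,0,-24.6],[-0.105,-0.387,-0.1303],0.01],
], newtons=55)

```text
clock: 66.47
ee_pos: [0.53, 0.0767, 0.262]
tool_rot: [3.109, 0.443, -0.003]
ft_force: [-0.2, 0.1, -2.3]
width: 0.0213
```

```bash
python3 - <<'E'
from scan import *
s=manip.observe();print(s['clock'],s['ee_pos'],s['ft_force'],s['width'])
c=cam('wrist','w28.png'); lowend(c); im=c['image']
print('cup floor/rim along E', [int(im[v,u].min()) for u,v in np.round(proj(c,[np.r_[LOAD+x*E_+.0*N_,.103] for x in np.arange(-.03,.04,.003)])).astype(int)])
print('across rim ahead of bar', [int(im[v,u].min()) for u,v in np.round(proj(c,[np.r_[LOAD+.012*E_+x*N_,.103] for x in np.arange(-.03,.031,.003)])).astype(int)])
R1=down(-73.8)@Ro.from_euler('y',-6,degrees=True).as_matrix(); rel([*LOAD,.262],R1); rel([*LOAD,.194],R1)
E
```

```text
66.475 [0.53000101 0.0767183  0.26203667] [-0.16390782  0.1301922  -2.28028107] 0.02129409429905641
[(0.0, 85), (0.003, 85), (0.006, 84), (0.009, 84), (0.012, 87), (0.015, 85), (0.018, 87), (0.021, 86), (0.024, 86), (0.027, 85), (0.03, 85), (0.033, 85), (0.036, 80), (0.039, 55), (0.042, 84), (0.045, 84), (0.048, 84), (0.051, 86), (0.054, 86), (0.057, 86), (0.06, 86), (0.063, 87), (0.066, 86), (0.069, 87), (0.072, 89), (0.075, 87), (0.078, 87)]
[(0.0, 86), (0.003, 89), (0.006, 87), (0.009, 87), (0.012, 87), (0.015, 87), (0.018, 86), (0.021, 87), (0.024, 85), (0.027, 83), (0.03, 101), (0.033, 83), (0.036, 54), (0.039, 84), (0.042, 85), (0.045, 91), (0.048, 201), (0.051, 121), (0.054, 121), (0.057, 121), (0.06, 194), (0.063, 121), (0.066, 95), (0.069, 130), (0.072, 86), (0.075, 88), (0.078, 88)]
cup floor/rim along E [87, 85, 84, 84, 85, 86, 84, 84, 85, 84, 83, 84, 188, 203, 211, 209, 85, 72, 83, 84, 84, 85, 86, 87]
across rim ahead of bar [102, 209, 207, 141, 255, 115, 86, 83, 199, 210, 211, 86, 82, 84, 84, 85, 87, 157, 71, 83, 83]
turn [0.1, -5.9, -0.0] shift [0.0127, -0.0006, 0.0002]
turn [0.1, -5.9, -0.0] shift [0.0128, -0.0008, 0.0682]
```

send_rows([
  [[0,-3,0],[0.006,0,0],0.01],
  [[0,-6,0],[0.0127,0,0],0.01],
  [[0,-6,0],[0.0127,0,0],0.01],
  [[0,-6,0],[0.0127,0,0.02],0.01],
  [[0,-6,0],[0.0127,0,0.04],0.01],
  [[0,-6,0],[0.0127,0,0.056],0.01],
  [[0,-6,0],[0.0127,0,0.07],0.01],
  [[0,-6,0],[0.0127,0,0.07],0.01],
])

```text
clock: 67.53
ee_pos: [0.5424, 0.0801, 0.191]
tool_rot: [3.09, 0.44, -0.167]
ft_force: [1.1, 0.5, -2.3]
width: 0.0209
```

send_rows([
  [[0,0,0],[0.0008,0,0.007],0.01],
  [[0,0,0],[0.0008,0,0.007],0.01],
  [[0,0,0],[0.0008,0,0.007],0.045],
  [[0,0,0],[0.0008,0,0.007],0.045],
  [[0,0,0],[0.0008,0,0.007],0.045],
  [[0,0,0],[-0.004,0,-0.04],0.045],
  [[0,0,0],[-0.008,0,-0.08],0.045],
  [[0,6,0],[-0.012,0,-0.113],0.045],
  [[0,6,0],[-0.012,0,-0.113],0.045],
  [[0,6,0],[-0.012,0,-0.113],0.045],
])

```text
clock: 68.78
ee_pos: [0.5428, 0.0798, 0.3052]
tool_rot: [3.109, 0.441, -0.004]
ft_force: [0.6, 0.5, -0.1]
width: 0.045
```

```bash
python3 - <<'E'
from scan import *
s=manip.observe();print(s['clock'],s['ee_pos'],s['ft_force'],s['width'])
c=cam('wrist','w29.png'); print(proj(c,[np.r_[LOAD+i*.011*E_+j*.011*N_,.188] for i in(-1,1) for j in(-1,1)]).round(0).tolist())
print(c['image'][180:230:4,255:305:4].min(2))
rel([*T,.305],down(16.2)); rel([*T,.233],down(16.2))
E
```

```text
68.775 [0.54279643 0.0797642  0.30524419] [ 0.56140955  0.45376255 -0.1067561 ] 0.04496469408867229
[[291.0, 219.0], [263.0, 219.0], [291.0, 192.0], [263.0, 192.0]]
[[114  72  76  69  70  72  70  70  71  74 191 254 146]
 [ 76  48  60  69  69  70  70  71  70  46 205 254 252]
 [ 79  47  49  70  69  70  71  70  71  47 200 254 254]
 [131  74  77 104 105 107 103 105 104  85 207 254 254]
 [139  76  89 106 105  63  84 108 154 194 254 254 254]
 [130 108  94 106  43  47  45  51 237 232 253 251 204]
 [ 94  93  96  89  44  47  45  43 151 184 193 191 201]
 [ 91  94  99 104  45  46  45  48 103 183 198 196 195]
 [ 95  93 100 106 101  55  60 105 104 192 191 196 200]
 [ 95  94  95  96 100  98 101 104 104 193 198 194 198]
 [ 96  89  96  89  91  97  97  97 186 194 199 199 198]
 [ 91  97  98  92  93  93  96  90 177 199 196 195 193]
 [ 92  93  93  92  96  95  93  95  99 202 204 203 200]]
turn [-0.1, 0.2, -90.0] shift [0.0918, -0.001, -0.0005]
turn [-0.1, 0.2, -90.0] shift [0.092, -0.0011, 0.0715]
```

Bar 3 is seated too. Last turn of the table.

send_rows([
  [[0,0,-45],[0.05,0,0],0.045],
  [[0,0,-45],[0.05,0,0],0.045],
  [[0,0,-45],[0.092,0,0],0.045],
  [[0,0,-45],[0.092,0,0],0.045],
  [[0,0,-90],[0.092,-0.001,0],0.045],
  [[0,0,-90],[0.092,-0.001,0],0.045],
  [[0,0,-90],[0.092,-0.001,0],0.045],
  [[0,0,-90],[0.092,-0.001,0],0.045],
  [[0,0,-90],[0.092,-0.001,0],0.045],
  [[0,0,-90],[0.092,-0.001,0],0.045],
  [[0,0,-90],[0.092,-0.001,0.04],0.045],
  [[0,0,-90],[0.092,-0.001,0.0715],0.045],
  [[0,0,-90],[0.092,-0.001,0.0715],0.045],
  [[0,0,-90],[0.092,-0.001,0.0715],0.0],
  [[0,0,-90],[0.092,-0.001,0.0715],0.0],
  [[0,0,-90],[0.092,-0.001,0.0715],0.0],
  [[0,0,-90],[0.092,-0.001,0.0715],0.0],
], newtons=35)

```text
clock: 70.95
ee_pos: [0.6302, 0.1068, 0.2352]
tool_rot: [-1.886, -2.512, 0.005]
ft_force: [-5.5, -1.4, 4.2]
width: 0.0139
```

send_rows([
  [[0,0,-8],[0,0,0],0],
  [[0,0,-16],[0,0,0],0],
  [[0,0,-24],[0,0,0],0],
  [[0,0,-32],[0,0,0],0],
  [[0,0,-40],[0,0,0],0],
  [[0,0,-48],[0,0,0],0],
  [[0,0,-56],[0,0,0],0],
  [[0,0,-60],[0,0,0],0],
  [[0,0,-60],[0,0,0],0],
  [[0,0,-60],[0,0,0],0],
  [[0,0,-60],[0,0,0],0.045],
  [[0,0,-60],[0,0,0],0.045],
  [[0,0,-60],[0,0,0],0.045],
  [[0,0,-60],[0,0,-0.04],0.045],
  [[0,0,-60],[0,0,-0.09],0.045],
  [[0,0,-60],[0,0,-0.09],0.045],
])

```text
clock: 72.95
ee_pos: [0.6325, 0.1086, 0.3287]
tool_rot: [0.377, 3.113, 0.003]
ft_force: [-0.4, 0.3, -0.1]
width: 0.0447
```

```bash
python3 - <<'E'
from scan import *
s=manip.observe();print(s['clock'],s['ee_pos'],s['ft_force'],s['width'],s['qpos'].round(2))
y=cur()[1][:,1]; print(np.degrees(np.arctan2(y[1],y[0]))); rel([.40,-.15,.32],cur()[1])
E
```

```text
72.95 [0.63250418 0.1086146  0.32868056] [-0.37747792  0.34032454 -0.10589838] 0.04471555350532376 [ 0.48  0.75 -1.24  1.42  0.71  1.46  0.59]
76.19824873941072
turn [0.0, 0.0, 0.0] shift [0.1641, -0.3066, 0.007]
```

Move the arm off to the side and take the last look.

send_rows([
  [[0,0,0],[0.08,-0.15,0],0.045],
  [[0,0,0],[0.08,-0.15,0],0.045],
  [[0,0,0],[0.08,-0.15,0],0.045],
  [[0,0,0],[0.16,-0.3,0],0.045],
  [[0,0,0],[0.16,-0.3,0],0.045],
  [[0,0,0],[0.16,-0.3,0],0.045],
  [[0,0,0],[0.19,-0.45,0],0.045],
  [[0,0,0],[0.19,-0.45,0],0.045],
  [[0,0,0],[0.19,-0.45,0],0.045],
  [[0,0,0],[0.19,-0.45,0],0.045],
  [[0,0,0],[0.19,-0.45,0],0.045],
])

```text
clock: 74.32
ee_pos: [0.3397, -0.2834, 0.3246]
tool_rot: [-0.375, -3.119, 0.001]
ft_force: [0.7, 0.1, 0.1]
width: 0.0448
```

```bash
python3 - <<'E'
from scan import *
s=manip.observe();print(s['clock'],s['ee_pos'],s['ft_force'])
t=cam('top'); q=cam('scene')
a=cv2.resize(t['image'][90:300,100:380,::-1],(480,360),interpolation=cv2.INTER_CUBIC); b=cv2.resize(q['image'][120:320,100:280,::-1],(320,356),interpolation=cv2.INTER_CUBIC)
o=np.zeros((360,800,3),np.uint8); o[:,:480]=a;o[:356,480:]=b; cv2.imwrite('pics/final.png',o)
E
```

```text
74.325 [ 0.33967165 -0.28341038  0.32463774] [0.65762001 0.11575617 0.10750915]
```

View pics/final.png

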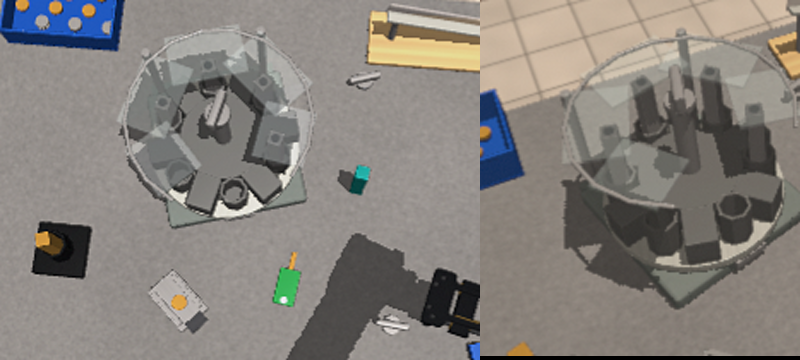

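The last picture shows four steel bars under the guard, at (278,138), (265,80), (208,67) and (163,103). The cup in the opening at (235,190) is empty, and the brass master is in the black cup at (48,242). The coin slide, tag and wing knobs sit where they were.

```bash
python3 -c "
from plant import manip
print(manip.job_done(), manip.observe()['clock'])"
```

```text
the job is handed in; nothing more can be done
the job is handed in; nothing more can be done
```

The job is done and handed in, with about 74 s used of the 210 s. The brass master bar stands in the black parking cup. All four steel bars stand in turntable cups under the guard, and the cup in the opening is empty.

- **Method:** I gripped each steel bar lightly near one end and hinged it upright on the counter. I then lowered it into the cup and turned the table one 60° click by the wing handle, four turns in all.
- **One failure, mended:** bar 2 came out of the grip on its first insertion, probably the announced grip slackening. It was left leaning against the tester. I picked it up, laid it down and loaded it again without trouble.
- **Last checks:** each bar's top sat where a bar resting on the cup floor should be (188 mm), seen before its turn. The final picture shows the empty cup centred in the opening.
- **Bystanders:** the coin slide, key tag and both wing knobs are where they started. The cylinder plug was outside the final picture, but the arm never touched it. I also left the teal and blue look-alikes alone.
- **Limits of the checks:** I judged that the table rests in its click from the cup and wing in the picture, since the joint gives no reading. The edge-fitting check (barfit) put bar 1 9 mm off, but a direct brightness profile agreed with the first measurement, so I used that.

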